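# Unstack the nail cartons into their colour trays

## Task

The nail cartons have been delivered in two crosswise stacks on the plywood board. Take the stacks apart and set each carton, lid up, into the tray of the same colour as its lid, lying flat on the tray's floor inside the rim. Set them down rather than dropping them, and do not tip any over.

Things in the scene. Friction and masses are not known exactly. Their poses are not given: they have to be found in the camera images.
- carton_red: loose closed nail carton, brown with a red slip-on lid, a rigid block 120 long (its x) x 52 wide (its y) x 45 high (z) mm, 0.2 to 0.65 kg; origin at the centre of its underside, z up. At the start at the bottom of one of the two stacks; the two stacks stand about 160 mm apart on a fixed 6 mm plywood board, and each carton lies across the one under it.
- carton_blue: loose closed nail carton, brown with a blue slip-on lid, a rigid block 120 long (its x) x 52 wide (its y) x 45 high (z) mm, 0.2 to 0.65 kg; origin at the centre of its underside, z up. At the start at the bottom of one of the two stacks; the two stacks stand about 160 mm apart on a fixed 6 mm plywood board, and each carton lies across the one under it.
- carton_yellow: loose closed nail carton, brown with a yellow slip-on lid, a rigid block 96 long (its x) x 52 wide (its y) x 45 high (z) mm, 0.2 to 0.65 kg; origin at the centre of its underside, z up. At the start lying crosswise on one of the bottom cartons; the two stacks stand about 160 mm apart on a fixed 6 mm plywood board, and each carton lies across the one under it.
- carton_green: loose closed nail carton, brown with a green slip-on lid, a rigid block 96 long (its x) x 52 wide (its y) x 45 high (z) mm, 0.2 to 0.65 kg; origin at the centre of its underside, z up. At the start lying crosswise on one of the bottom cartons; the two stacks stand about 160 mm apart on a fixed 6 mm plywood board, and each carton lies across the one under it.
- carton_white: loose closed nail carton, brown with a white slip-on lid, a rigid block 72 long (its x) x 52 wide (its y) x 45 high (z) mm, 0.2 to 0.65 kg; origin at the centre of its underside, z up. At the start the third layer of the higher stack, lying crosswise on the carton below it; the two stacks stand about 160 mm apart on a fixed 6 mm plywood board, and each carton lies across the one under it.
- tray_red: fixed shallow red tray on the bench for the carton with the red lid: outside 146 (its x) x 78 (its y) mm, inside 140 x 72 mm, rim top 7 mm and floor top 3 mm above its origin, which is the centre of its underside on the bench; z up. Neighbouring trays' centres are at least 110 mm apart; a steel pot 60 mm across and 50 mm high stands in the same group.
- tray_blue: fixed shallow blue tray on the bench for the carton with the blue lid: outside 146 (its x) x 78 (its y) mm, inside 140 x 72 mm, rim top 7 mm and floor top 3 mm above its origin, which is the centre of its underside on the bench; z up. Neighbouring trays' centres are at least 110 mm apart; a steel pot 60 mm across and 50 mm high stands in the same group.
- tray_yellow: fixed shallow yellow tray on the bench for the carton with the yellow lid: outside 122 (its x) x 78 (its y) mm, inside 116 x 72 mm, rim top 7 mm and floor top 3 mm above its origin, which is the centre of its underside on the bench; z up. Neighbouring trays' centres are at least 110 mm apart; a steel pot 60 mm across and 50 mm high stands in the same group.
- tray_green: fixed shallow green tray on the bench for the carton with the green lid: outside 122 (its x) x 78 (its y) mm, inside 116 x 72 mm, rim top 7 mm and floor top 3 mm above its origin, which is the centre of its underside on the bench; z up. Neighbouring trays' centres are at least 110 mm apart; a steel pot 60 mm across and 50 mm high stands in the same group.
- tray_white: fixed shallow white tray on the bench for the carton with the white lid: outside 98 (its x) x 78 (its y) mm, inside 92 x 72 mm, rim top 7 mm and floor top 3 mm above its origin, which is the centre of its underside on the bench; z up. Neighbouring trays' centres are at least 110 mm apart; a steel pot 60 mm across and 50 mm high stands in the same group.
Not all that is in view belongs to the job. What is shaped like the carton_yellow but purple is not meant.

How it is judged:
At the end, for the whole second after the job is handed in: Each of the five cartons lies at rest, lid up and level (within 0.06 rad), in the tray of its own colour: centre within 16 mm of the tray's centre, long side along the tray's (within 0.3 rad, either way round), underside no more than 6 mm above the tray's underside (floor at 3 mm) (horizontal distance between carton_red and tray_red below 0.016 m and z of carton_red in the frame of tray_red below 0.006 m and angle between the x axis of carton_red and the x axis of tray_red, either way round below 0.3 rad and angle between each of carton_red, carton_blue, carton_yellow, carton_green, carton_white's own z axis and vertical below 0.06 rad and linear speed of each of carton_red, carton_blue, carton_yellow, carton_green, carton_white below 0.02 m/s and horizontal distance between carton_blue and tray_blue below 0.016 m and z of carton_blue in the frame of tray_blue below 0.006 m and angle between the x axis of carton_blue and the x axis of tray_blue, either way round below 0.3 rad and horizontal distance between carton_yellow and tray_yellow below 0.016 m and z of carton_yellow in the frame of tray_yellow below 0.006 m and angle between the x axis of carton_yellow and the x axis of tray_yellow, either way round below 0.3 rad and horizontal distance between carton_green and tray_green below 0.016 m and z of carton_green in the frame of tray_green below 0.006 m and angle between the x axis of carton_green and the x axis of tray_green, either way round below 0.3 rad and horizontal distance between carton_white and tray_white below 0.016 m and z of carton_white in the frame of tray_white below 0.006 m and angle between the x axis of carton_white and the x axis of tray_white, either way round below 0.3 rad); the robot touches nothing.
It fails at once if a carton is tipped over (angle between any of carton_red, carton_blue, carton_yellow, carton_green, carton_white's own z axis and vertical above 0.7 rad).
It fails at once if a carton is dropped: it falls, out of the fingers, faster than 0.7 m/s (from more than about 25 mm) ((contact force between the fingers and carton_red below 0.01 N and linear speed of carton_red above 0.7 m/s) or (contact force between the fingers and carton_blue below 0.01 N and linear speed of carton_blue above 0.7 m/s) or (contact force between the fingers and carton_yellow below 0.01 N and linear speed of carton_yellow above 0.7 m/s) or (contact force between the fingers and carton_green below 0.01 N and linear speed of carton_green above 0.7 m/s) or (contact force between the fingers and carton_white below 0.01 N and linear speed of carton_white above 0.7 m/s)).
It also fails if it takes over 120 s, if anything falls off the work surface, if the arm or the gripper's body presses on something with over 40 N, if the wrist force passes 120 N, or if a joint passes its speed limit or range.

## Robot

A 7-joint arm with a two-finger parallel gripper is mounted at the origin on the work surface. World frame = base frame: x ahead of the robot, y to its left, z up, the work surface at z = 0. Lengths are in m, angles in rad, forces in N, time in s.
With the tool pointing down it reaches from about 0.425 to 0.875 m from the base axis. Payload 4.7 kg.
Tool frame: the origin (TCP) lies on the centre line of the jaws, within the pads' length; the fingertips stand 14 mm ahead of it and the grasp point (between the pads) lies 5 mm behind it; z points along the fingers, y is the direction in which the jaws open and shut (so a half turn about z gives the same grasp; the last joint's range is limited). The gripper opens to 87 mm and grips with 3 to 60 N. Pads are 19 mm wide; open, the fingers measure 117 mm over their backs; the gripper's body (75 mm by 190 mm) begins 51 mm behind the grasp point.
Start: joints at [1.135, 0.321, -0.07, 1.45, 0.023, 1.371, -0.057], TCP at [0.283, -0.585, 0.237] pointing down, gripper open.
Joint ranges: [-2.86, 2.86], [-0.3, 2.09], [-1.38, 1.24], [0.06, 2.45], [-1.56, 4.7], [0.09, 2.05], [-2.69, 2.69]. Speed limits (rad/s): [2.57, 2.57, 3.14, 3.14, 3.14, 3.14, 3.14].

## Interface

Orientations are given as a rotation vector (axis times angle).
In Python, from bench import ctrl, optics, models gives the robot as it stands. The module is installed in compiled form; this text tells all that it offers.
- The arm moves only by the tool arm_command, never from a script. Its argument "motion" is a list of rows, each a list of 3 entries, a list of its own where there are three numbers: the shift along the tool's x, y, z in mm, then the turn, a rotation vector about the tool's x, y, z in degrees, then the closure, from 0 (fully open) to 1 (shut). In form: [[[x, y, z], [ax, ay, az], claw], ...]. A call has 1 to 8 rows; each row shifts and turns the commanded pose from where the row before left it, along the tool's axes as they then stand; what a row does not reach is not made up. A row lasts 1/12 s, in which the tool goes at most 41.7 mm and 7.16 degrees, less where a joint would pass 70% of its speed; a pose out of reach is approached as far as the arm can. A call with a gripper value outside its range is refused whole. The fingers move at their own pace and stop on an object; "force" is the grip in N (left out, the last holds). Time passes only in rows, so rows that do not move let the fingers close. It gives the time, the measured TCP pose, the force and the opening at its end, in the units of the state.
- ctrl.get_state(): the state, without advancing time (a new reading comes with each control period).
- optics.get_image(name): name is "scene" or "top"; returns (picture, depth): 384x512x3 uint8, blue, green, red; 384x512 float32, m along the optical axis (not along the pixel's ray), 0 where there is no reading.
- optics.camera_model(name): a dict with "fovy" (degrees; the focal length in pixels is half the picture's height over the tangent of half this angle, whatever the lens; pixels are square), "cx", "cy" (the principal point, pixels), "distortion" ([k1, k2, p1, p2, k3] as OpenCV has them; the pictures are not rectified), "rvec" (rotation vector, rad) and "tvec" (3), from world to camera coordinates, as OpenCV has them. Camera axes: x right, y down, z forward; pixel columns grow to the right and rows downward; lengths in m; the calibration is good to about 2 mm. A picture is of the moment at which its call begins. camera_model takes no time and is no camera call.
- ctrl.close_job(): hands the job in, once; it reports no verdict.
Trained networks look in the newest picture that a camera, given by its name, has taken for a name from the list of things; names that differ only in an ending like _2 or _b are one class to them, and where a whole thing is asked for, a point or a joint stands for the part that bears it (a point fixed in the world has none). Each returns a list of dicts, best first, with "conf" (0 to 1); they miss things now and then, are a little off and sometimes report something else, mostly with a low value. They report only what shows in the picture. A call takes as long as a camera call. They do not tell look-alikes from the thing itself.
- models.search_frame(camera, target): "location" ([x, y, z] in m, in the coordinates of the camera as it stood for that picture, good to about 4 mm: the middle of the surface that is visible of it).
- models.silhouettes(camera, target): "pixels" (384x512 bool, what is visible of it).
The state is a dict: "time": time; "joint_positions": joint angles; "qd": joint speeds; "joint_torque": joint torques, N m; "position": TCP position; "tool_rot": TCP orientation; "ft_force": force on the tool from outside, world axes, zero at the start; "torque": the same for the moment, N m; "grip_width": opening from 0.0 (shut) to 1.0 (fully open).
Only numpy, scipy, OpenCV 4.12 (cv2) and the standard library are available. Lean on these libraries where they do the work, as an engineer would, in place of code of your own. Each camera call takes 0.05 s, during which the arm holds its last target.

## Working session

There is one attempt and no reset: what is moved stays moved. The work goes in short steps, Python scripts to look and compute and a tool call to move; the robot and the scene stay as the last step left them, time stands still between calls to the robot, and variables do not carry over. Pictures are saved under pics/ and viewed, and the job is handed in when it is done.

Besides the shell and the picture viewer there is one more tool, called by a JSON object that holds its "method" and its "body". arm_command: Moves the arm, as the interface text tells. Its arguments: {"type":"object","properties":{"motion":{"type":"array","items":{"type":"array"}},"force":{"type":"number"}},"required":["motion"]}

```bash
mkdir -p pics; python3 - <<'E'
from bench import ctrl, optics
import cv2
s=ctrl.get_state(); print({k:s[k] for k in ('time','position','tool_rot','ft_force','grip_width')})
for n in('scene','top'):
    im,d=optics.get_image(n); cv2.imwrite(f'pics/{n}0.png',im); print(n,optics.camera_model(n))
E
```

```text
{'time': 0.0, 'position': array([ 0.28233857, -0.58488186,  0.2354369 ]), 'tool_rot': array([-3.06062360e+00, -7.00228229e-01,  8.35184101e-04]), 'ft_force': array([-0.38916902, -0.15553002, -0.16407001]), 'grip_width': 0.9992562296179511}
scene {'fovy': 53.155894834964364, 'cx': 255.98886040489248, 'cy': 190.54366375811895, 'distortion': array([-0.11935477,  0.        ,  0.        ,  0.        ,  0.        ]), 'rvec': array([ 0.99381845,  2.52545058, -0.93909916]), 'tvec': array([ 0.25639178, -0.23005643,  1.54262942])}
top {'fovy': 54.076179792293885, 'cx': 255.55518084065474, 'cy': 197.60227766586985, 'distortion': array([-0.03242222,  0.        ,  0.        ,  0.        ,  0.        ]), 'rvec': array([ 2.15479367, -2.16247611,  0.17477122]), 'tvec': array([0.09139716, 0.46431666, 1.12252713])}
```

View pics/scene0.png

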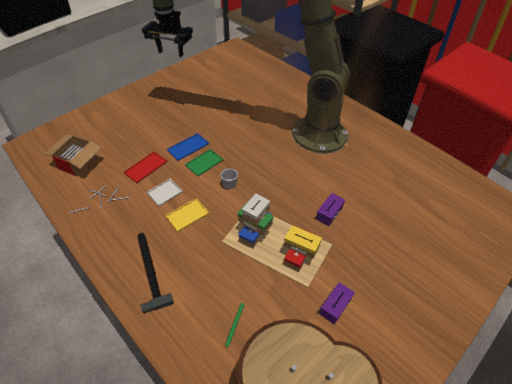

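View pics/top0.png

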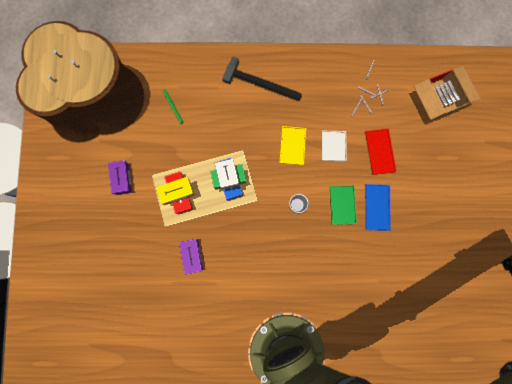

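Top view: the yellow-on-red stack is at (175,190) and the white-on-green-on-blue stack at (228,174). Trays are yellow (293,145), white (334,146), red (380,152), green (343,205) and blue (377,207). The pot is at (298,203), and the purple look-alikes are at (119,177) and (191,256). Next I'll measure positions and check a close crop.

```bash
cat > h.py <<'E'
from bench import ctrl, optics, models
import numpy as np, cv2
from scipy.spatial.transform import Rotation as R
def pts(name,mask,depth):
    m=optics.camera_model(name); f=192/np.tan(np.radians(m['fovy']/2))
    K=np.array([[f,0,m['cx']],[0,f,m['cy']],[0,0,1]])
    v,u=np.nonzero(mask&(depth>0)); 
    n=cv2.undistortPoints(np.stack([u,v],1).astype(float)[:,None],K,np.array(m['distortion']))[:,0]
    d=depth[v,u][:,None]; c=np.hstack([n*d,d])
    return (c-m['tvec'])@cv2.Rodrigues(m['rvec'])[0]
def rect(p):
    (c,(w,h),a)=cv2.minAreaRect((p[:,:2]*1000).astype(np.float32))
    if w<h: w,h,a=h,w,a+90
    a=(a+90)%180-90
    return np.round(c,1),round(w,1),round(h,1),round(a,1)
def look(names,cam='top',img=None,zband=None):
    im,d=optics.get_image(cam)
    for n in names:
        r=models.silhouettes(cam,n)
        for k in r[:2]:
            p=pts(cam,k['pixels'],d); z=np.median(p[:,2]) if 'tray' in n else np.percentile(p[:,2],90)
            q=p[abs(p[:,2]-z)<0.008]
            print(n,round(k['conf'],2),len(p),'z',round(z*1000,1),'med',np.round(np.median(q[:,:2],0)*1000,1),'rect',*rect(q))
    if img: cv2.imwrite(img,im)
    return im,d
E
python3 - <<'E'
from h import *
im,d=look([a+b for a in('carton_','tray_') for b in('red','blue','yellow','green','white')])
c=cv2.resize(im[125:275,100:270],None,fx=4.5,fy=4,interpolation=cv2.INTER_CUBIC)[:600]
cv2.imwrite('pics/crop1.png',cv2.resize(im[140:235,145:265],None,fx=6,fy=6,interpolation=cv2.INTER_CUBIC))
E
```

```text
carton_red 0.81 383 z 52.0 med [451.9 323.3] rect [480.6 326.2] 120.4 52.6 17.5
carton_red 0.36 956 z 6.2 med [ 444.8 -186.3] rect [ 447.8 -186. ] 124.9 79.7 1.6
carton_blue 0.8 203 z 52.2 med [479.5 161.2] rect [480.  159.9] 50.6 31.5 -71.6
carton_yellow 0.73 680 z 45.9 med [530.  508.3] rect [529.6 509.2] 97.1 54.4 9.9
carton_yellow 0.68 629 z 46.3 med [288.4 285.2] rect [288.2 285.7] 96.2 52.5 10.7
carton_green 0.62 240 z 97.9 med [519.9 147.9] rect [520.  172.3] 94.7 51.2 -79.0
carton_white 0.96 483 z 142.2 med [519.3 174.3] rect [520.4 173.4] 72.3 50.8 12.8
tray_red 0.79 1037 z 2.9 med [ 620.4 -314.9] rect [ 619.7 -315.7] 150.8 80.5 4.9
tray_blue 0.96 1057 z 2.8 med [ 438.3 -296.8] rect [ 439.2 -296.1] 147.0 77.9 -3.6
tray_yellow 0.86 930 z 2.3 med [639.7 -31.5] rect [640.  -31.7] 129.0 81.0 -6.3
tray_yellow 0.18 938 z 2.6 med [ 447.5 -187. ] rect [ 446.6 -186.2] 122.1 79.7 1.8
tray_green 0.86 951 z 2.6 med [ 444.7 -185.8] rect [ 446.5 -186. ] 122.4 79.8 1.8
tray_white 0.73 720 z 2.8 med [ 636.6 -164.2] rect [ 637.7 -163.8] 98.1 79.7 -0.1
```

View pics/crop1.png

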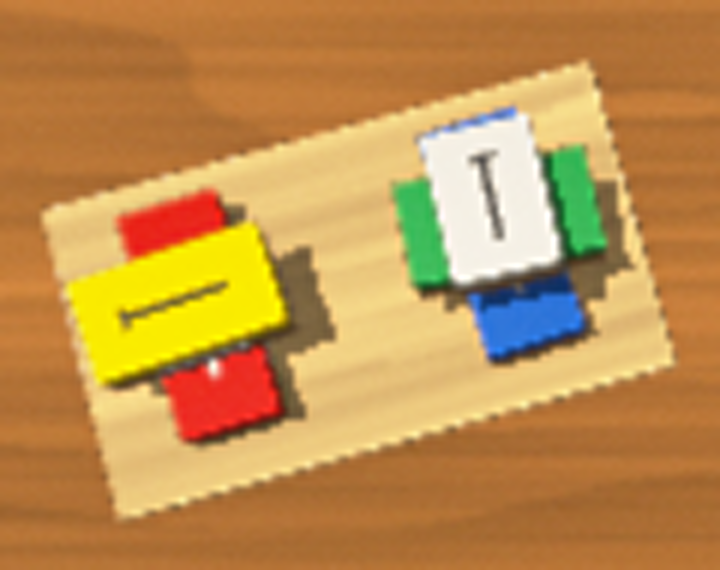

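```bash
cat >> h.py <<'E'
def plan(x,y,z,yaw,step=36):
    s=ctrl.get_state(); Rm=R.from_rotvec(s['tool_rot']); p=np.array(s['position'])*1000
    M=Rm.as_matrix(); cur=np.degrees(np.arctan2(M[1,0],M[0,0]))
    dy=(yaw-cur+180)%360-180
    print('t',round(s['time'],2),'pos',p.round(1),'yaw',round(cur,1),'tilt',np.degrees(np.arccos(-M[2,2])).round(2),'q7',round(s['joint_positions'][6],2),'grip',round(s['grip_width']*87,1),'F',np.round(s['ft_force'],1))
    d=np.array([x,y,z])-p; tr=M.T@d; n=int(np.ceil(np.linalg.norm(d)/step))
    print(' translate first: total',tr.round(1),'rows',n,'each',(tr/max(n,1)).round(2))
    # turn first, then shift with the level target orientation
    print(' tool turn z',round(-dy,1),'rows',int(np.ceil(abs(dy)/7)))
    c,sn=np.cos(np.radians(yaw)),np.sin(np.radians(yaw)); T=np.array([[c,sn,0],[sn,-c,0],[0,0,-1.]]).T
    t2=T.T@d; print(' turn first: then total',t2.round(1),'each',(t2/max(n,1)).round(2))
E
python3 -c "
from h import *
plan(520,173.5,235,12.5)"
```

```text
t 0.65 pos [ 282.6 -585.4  236.6] yaw 25.8 tilt 0.01 q7 -0.06 grip 86.8 F [ 1.2  0.1 -0.1]
 translate first: total [ 543.7 -580.2    1.5] rows 23 each [ 23.64 -25.23   0.07]
 tool turn z 13.3 rows 2
 turn first: then total [ 396.  -689.5    1.6] each [ 17.22 -29.98   0.07]
```

{"method": "arm_command", "body": {"motion": [[[0,0,0],[0,0,6.65],0],[[0,0,0],[0,0,6.65],0],[[17.2,-30,0],[0,0,0],0],[[17.2,-30,0],[0,0,0],0],[[17.2,-30,0],[0,0,0],0],[[17.2,-30,0],[0,0,0],0],[[17.2,-30,0],[0,0,0],0],[[17.2,-30,0],[0,0,0],0]], "force": 40}}

```text
time: 1.32
position: [0.3448, -0.3857, 0.2367]
tool_rot: [3.122, 0.341, 0.0]
ft_force: [0.6, -0.1, 0.4]
grip_width: 1.0
```

{"method": "arm_command", "body": {"motion": [[[17.2,-30,0],[0,0,0],0],[[17.2,-30,0],[0,0,0],0],[[17.2,-30,0],[0,0,0],0],[[17.2,-30,0],[0,0,0],0],[[17.2,-30,0],[0,0,0],0],[[17.2,-30,0],[0,0,0],0],[[17.2,-30,0],[0,0,0],0],[[17.2,-30,0],[0,0,0],0]]}}

```text
time: 1.98
position: [0.4272, -0.1216, 0.2369]
tool_rot: [3.122, 0.341, 0.001]
ft_force: [1.9, -0.5, -0.4]
grip_width: 1.002
```

{"method": "arm_command", "body": {"motion": [[[17.2,-30,0],[0,0,0],0],[[17.2,-30,0],[0,0,0],0],[[17.2,-30,0],[0,0,0],0],[[17.2,-30,0],[0,0,0],0],[[17.2,-30,0],[0,0,0],0],[[17.2,-30,0],[0,0,0],0],[[17.2,-30,0],[0,0,0],0],[[17.2,-30,0],[0,0,0],0]]}}

```text
time: 2.65
position: [0.5099, 0.1423, 0.2369]
tool_rot: [3.123, 0.34, 0.002]
ft_force: [0.3, -1.1, 0.1]
grip_width: 1.006
```

{"method": "arm_command", "body": {"motion": [[[17.2,-29.5,0],[0,0,0],0],[[0,0,0],[0,0,0],0],[[0,0,0],[0,0,0],0]]}}

```text
time: 2.9
position: [0.5195, 0.1758, 0.2364]
tool_rot: [-3.121, -0.349, 0.001]
ft_force: [0.4, -0.8, 0.0]
grip_width: 0.999
```

```bash
python3 -c "
from h import *
plan(520,173.5,121,12.5)"
```

```text
t 2.9 pos [519.5 175.8 236.4] yaw 12.7 tilt 0.09 q7 -1.82 grip 86.9 F [ 0.4 -0.8  0. ]
 translate first: total [ -0.    2.5 115.4] rows 4 each [-1.000e-02  6.400e-01  2.885e+01]
 tool turn z 0.2 rows 1
 turn first: then total [-1.000e-01  2.400e+00  1.154e+02] each [-2.000e-02  5.900e-01  2.885e+01]
```

{"method": "arm_command", "body": {"motion": [[[0,2.4,25],[0,0,0],0],[[0,0,30],[0,0,0],0],[[0,0,30],[0,0,0],0],[[0,0,22],[0,0,0],0],[[0,0,10],[0,0,0],0],[[0,0,0],[0,0,0],0],[[0,0,0],[0,0,0],1],[[0,0,0],[0,0,0],1]]}}

```text
time: 3.57
position: [0.5217, 0.1709, 0.1213]
tool_rot: [3.123, 0.34, 0.004]
ft_force: [0.2, 0.1, 0.1]
grip_width: 0.918
```

{"method": "arm_command", "body": {"motion": [[[0,0,0],[0,0,0],1],[[0,0,0],[0,0,0],1],[[0,0,0],[0,0,0],1],[[0,0,0],[0,0,0],1]]}}

```text
time: 3.9
position: [0.5209, 0.1717, 0.1203]
tool_rot: [-3.122, -0.341, -0.002]
ft_force: [-0.0, 2.6, 1.8]
grip_width: 0.635
```

{"method": "arm_command", "body": {"motion": [[[0,0,0],[0,0,0],1],[[0,0,0],[0,0,0],1],[[0,0,-5],[0,0,0],1],[[0,0,-15],[0,0,0],1],[[0,0,-30],[0,0,0],1],[[0,0,-30],[0,0,0],1],[[0,0,-30],[0,0,0],1],[[0,0,0],[0,0,0],1]]}}

```text
time: 4.57
position: [0.5231, 0.1716, 0.2352]
tool_rot: [3.123, 0.341, 0.014]
ft_force: [1.3, -0.1, -0.6]
grip_width: 0.597
```

```bash
python3 -c "
from h import *
look(['carton_white','carton_green','carton_blue','carton_red'],img='pics/top1.png')
plan(637.5,-164,225,0)"
```

```text
carton_white 0.31 1072 z 6.3 med [ 438.1 -298. ] rect [ 438.6 -296.8] 147.0 77.3 -2.3
carton_green 0.55 61 z 96.5 med [499.4 209.1] rect [501.  208.9] 27.0 16.0 11.5
carton_red 0.7 361 z 52.5 med [452.  323.1] rect [480.6 325.7] 121.4 52.1 18.1
t 4.82 pos [519.4 170.1 227.6] yaw 12.5 tilt 0.21 q7 -1.82 grip 51.9 F [-0.8  0.3 -3. ]
 translate first: total [ 43.3 351.7   2.6] rows 10 each [ 4.33 35.17  0.26]
 tool turn z 12.5 rows 2
 turn first: then total [118.1 334.1   2.6] each [11.81 33.41  0.26]
```

View pics/top1.png

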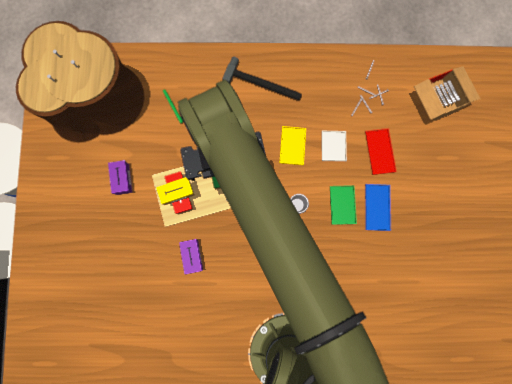

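{"method": "arm_command", "body": {"motion": [[[0,0,0],[0,0,6.25],1],[[0,0,0],[0,0,6.25],1],[[5,12,0],[0,0,0],1],[[9,26,0],[0,0,0],1],[[13,37,0],[0,0,0],1],[[13,37,0],[0,0,0],1],[[13,37,0],[0,0,0],1],[[13,37,0],[0,0,0],1]]}}

```text
time: 5.48
position: [0.5861, -0.0185, 0.2282]
tool_rot: [3.141, 0.004, -0.003]
ft_force: [1.5, -0.8, -2.4]
grip_width: 0.592
```

{"method": "arm_command", "body": {"motion": [[[13,37,0],[0,0,0],1],[[13,37,0],[0,0,0],1],[[13,37,0],[0,0,0],1],[[9,26,0],[0,0,0],1],[[4,11,0],[0,0,0],1],[[0,0,0],[0,0,0],1],[[0,0,0],[0,0,0],1],[[0,0,0],[0,0,0],1]]}}

```text
time: 6.15
position: [0.6379, -0.1609, 0.2289]
tool_rot: [-3.14, -0.005, 0.002]
ft_force: [0.3, 0.9, -2.3]
grip_width: 0.592
```

```bash
python3 -c "
from h import *
plan(637.5,-164,28,0)
import cv2
im,d=optics.get_image('scene');cv2.imwrite('pics/s1.png',im)
"
```

```text
t 6.15 pos [ 637.9 -160.9  228.9] yaw 0.2 tilt 0.12 q7 -1.5 grip 51.5 F [ 0.3  0.9 -2.3]
 translate first: total [-1.000e-01  3.400e+00  2.009e+02] rows 6 each [-2.000e-02  5.700e-01  3.348e+01]
 tool turn z 0.2 rows 1
 turn first: then total [ -0.4   3.1 200.9] each [-0.07  0.51 33.48]
```

View pics/s1.png

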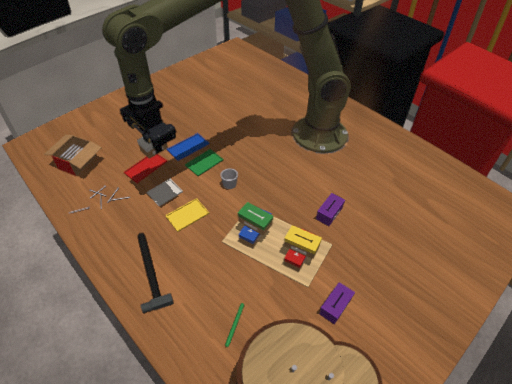

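The white carton is in the gripper above its tray, and the stacks at (250,225) and (300,245) are undisturbed. Lowering it now.

{"method": "arm_command", "body": {"motion": [[[0,3,20],[0,0,0],1],[[0,0,38],[0,0,0],1],[[0,0,38],[0,0,0],1],[[0,0,38],[0,0,0],1],[[0,0,34],[0,0,0],1],[[0,0,20],[0,0,0],1],[[0,0,6],[0,0,0],1],[[0,0,0],[0,0,0],1]]}}

```text
time: 6.87
position: [0.637, -0.1642, 0.034]
tool_rot: [-3.14, -0.004, 0.005]
ft_force: [1.2, 0.1, -1.7]
grip_width: 0.593
```

{"method": "arm_command", "body": {"motion": [[[0,0,2],[0,0,0],1],[[0,0,2],[0,0,0],1],[[0,0,0],[0,0,0],1]]}}

```text
time: 7.12
position: [0.6396, -0.1661, 0.0335]
tool_rot: [3.141, -0.0, 0.005]
ft_force: [0.6, 0.7, -2.5]
grip_width: 0.597
```

{"method": "arm_command", "body": {"motion": [[[0,0,1.5],[0,0,0],1],[[0,0,0],[0,0,0],1]]}}

```text
time: 7.28
position: [0.6388, -0.1663, 0.0309]
tool_rot: [3.141, -0.001, 0.002]
ft_force: [-0.7, -0.8, -3.4]
grip_width: 0.595
```

{"method": "arm_command", "body": {"motion": [[[0,0,1.5],[0,0,0],1],[[0,0,0],[0,0,0],1]]}}

```text
time: 7.45
position: [0.6383, -0.1662, 0.0286]
tool_rot: [3.141, -0.001, 0.0]
ft_force: [0.7, -0.7, -2.3]
grip_width: 0.596
```

{"method": "arm_command", "body": {"motion": [[[0,0,1.5],[0,0,0],1],[[0,0,0],[0,0,0],1]]}}

```text
time: 7.62
position: [0.6385, -0.1662, 0.0274]
tool_rot: [3.141, -0.001, 0.001]
ft_force: [-0.9, 0.3, -0.8]
grip_width: 0.592
```

{"method": "arm_command", "body": {"motion": [[[0,0,1],[0,0,0],1],[[0,0,0],[0,0,0],1],[[0,0,0],[0,0,0],0],[[0,0,0],[0,0,0],0],[[0,0,0],[0,0,0],0],[[0,0,0],[0,0,0],0],[[0,0,0],[0,0,0],0],[[0,0,0],[0,0,0],0]]}}

```text
time: 8.28
position: [0.6383, -0.1661, 0.0259]
tool_rot: [3.142, -0.001, -0.0]
ft_force: [-0.0, -0.6, -0.3]
grip_width: 0.948
```

{"method": "arm_command", "body": {"motion": [[[0,0,-10],[0,0,0],0],[[0,0,-30],[0,0,0],0],[[0,0,-40],[0,0,0],0],[[0,0,-40],[0,0,0],0],[[0,0,-40],[0,0,0],0],[[0,0,-30],[0,0,0],0],[[0,0,-10],[0,0,0],0],[[0,0,0],[0,0,0],0]]}}

```text
time: 8.95
position: [0.6402, -0.1661, 0.2308]
tool_rot: [3.139, -0.001, 0.011]
ft_force: [-0.9, -0.1, -0.4]
grip_width: 1.002
```

```bash
cat >> h.py <<'E'
def col(im,d,lo,hi,zlo,zhi,cam='top',hue=True):
    hsv=cv2.cvtColor(im,cv2.COLOR_BGR2HSV); m=cv2.inRange(hsv,np.array(lo),np.array(hi))>0
    p=pts(cam,np.ones(d.shape,bool),d)
    idx=np.nonzero((d>0).ravel())[0]; sel=m.ravel()[idx]&(p[:,2]>zlo)&(p[:,2]<zhi)
    mm=np.zeros(d.size,np.uint8); mm[idx[sel]]=1; mm=mm.reshape(d.shape)
    return mm>0
def big(mm,d,cam='top',n=3):
    k,l,st,_=cv2.connectedComponentsWithStats(mm.astype(np.uint8))
    for i in sorted(range(1,k),key=lambda i:-st[i,4])[:n]:
        if st[i,4]<40: continue
        p=pts(cam,l==i,d); print('  blob px',st[i],'z',round(np.median(p[:,2])*1000,1),'rect',*rect(p))
E
python3 - <<'E'
from h import *
im,d=look(['carton_white','carton_green','tray_white'],img='pics/top2.png')
print('yellow'); big(col(im,d,(20,150,120),(35,255,255),.085,.11),d)
print('green'); big(col(im,d,(45,120,50),(85,255,255),.085,.11),d)
print('whiteS'); im2,d2=optics.get_image('scene'); big(col(im2,d2,(0,0,120),(179,60,255),.040,.060,'scene'),d2,'scene',2)
plan(520,173.5,220,103)
E
```

```text
carton_white 0.79 444 z 49.9 med [ 637. -166.] rect [ 637.5 -167.6] 71.9 51.6 -1.0
carton_green 0.61 648 z 97.2 med [520.3 171.3] rect [521.9 172.5] 95.6 52.6 -78.4
tray_white 0.86 282 z 3.1 med [ 617.1 -138.9] rect [ 637.4 -162.8] 97.4 78.2 -0.1
yellow
  blob px [156 177  37  27 608] z 94.7 rect [479.4 328.1] 96.5 53.0 -71.3
green
  blob px [211 165  35  23 518] z 94.9 rect [521.3 171.9] 95.3 51.7 -78.0
whiteS
  blob px [ 67 147  15  13  42] z 51.5 rect [ 796.6 -510.1] 68.1 24.3 26.6
t 9.2 pos [ 637.  -166.1  223.4] yaw -0.0 tilt 0.24 q7 -1.5 grip 87.2 F [0.2 0.2 0.3]
 translate first: total [-117.2 -339.5    4.3] rows 10 each [-11.72 -33.95   0.43]
 tool turn z -103.0 rows 15
 turn first: then total [357.2 -37.6   3.4] each [35.72 -3.76  0.34]
```

View pics/top2.png

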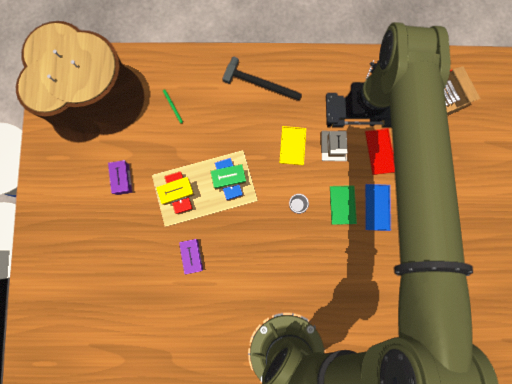

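{"method": "arm_command", "body": {"motion": [[[-7,-20,0],[0,0,0],0],[[-13,-37,0],[0,0,-7],0],[[0,0,0],[0,0,-7],0],[[0,0,0],[0,0,-7],0],[[0,0,0],[0,0,-7],0],[[0,0,0],[0,0,-7],0],[[0,0,0],[0,0,-7],0],[[0,0,0],[0,0,-7],0]]}}

```text
time: 9.87
position: [0.6175, -0.109, 0.2241]
tool_rot: [-2.853, -1.31, 0.004]
ft_force: [-0.3, 0.5, -0.4]
grip_width: 1.0
```

{"method": "arm_command", "body": {"motion": [[[0,0,0],[0,0,-7],0],[[0,0,0],[0,0,-7],0],[[0,0,0],[0,0,-7],0],[[0,0,0],[0,0,-7],0],[[0,0,0],[0,0,-7],0],[[0,0,0],[0,0,-7],0],[[0,0,0],[0,0,-7],0],[[0,0,0],[0,0,-4],0]]}}

```text
time: 10.53
position: [0.6175, -0.1091, 0.2241]
tool_rot: [-1.969, -2.444, 0.002]
ft_force: [0.2, -0.4, 0.3]
grip_width: 1.0
```

```bash
python3 -c "
from h import *
plan(521.5,172,220,102)"
```

```text
t 10.53 pos [ 617.5 -109.1  224.1] yaw 102.3 tilt 0.18 q7 0.12 grip 87.0 F [ 0.2 -0.4  0.3]
 translate first: total [295.  -33.8   4.7] rows 9 each [32.78 -3.76  0.52]
 tool turn z 0.3 rows 1
 turn first: then total [294.9 -35.4   4.1] each [32.76 -3.94  0.46]
```

{"method": "arm_command", "body": {"motion": [[[20,-2,0],[0,0,0],0],[[37,-4.5,0],[0,0,0],0],[[37,-4.5,0],[0,0,0],0],[[37,-4.5,0],[0,0,0],0],[[37,-4.5,0],[0,0,0],0],[[37,-4.5,0],[0,0,0],0],[[37,-4.5,0],[0,0,0],0],[[33,-4,0],[0,0,0],0]]}}

```text
time: 11.2
position: [0.5265, 0.1559, 0.225]
tool_rot: [-1.976, -2.44, 0.002]
ft_force: [0.7, 0.1, -0.1]
grip_width: 0.997
```

{"method": "arm_command", "body": {"motion": [[[20,-2,0],[0,0,0],0],[[0,0,0],[0,0,0],0],[[0,0,0],[0,0,0],0],[[0,0,0],[0,0,0],0]]}}

```text
time: 11.53
position: [0.5226, 0.1713, 0.2251]
tool_rot: [-1.979, -2.44, 0.003]
ft_force: [-0.4, -0.8, -0.2]
grip_width: 1.001
```

```bash
python3 -c "
from h import *
plan(521.5,172,75,102)"
```

```text
t 11.53 pos [522.6 171.3 225.1] yaw 101.9 tilt 0.1 q7 -0.32 grip 87.1 F [-0.4 -0.8 -0.2]
 translate first: total [  1.1  -0.7 150.1] rows 5 each [ 0.21 -0.15 30.03]
 tool turn z -0.1 rows 1
 turn first: then total [  0.9  -1.  150.1] each [ 0.19 -0.19 30.03]
```

{"method": "arm_command", "body": {"motion": [[[1,-1,20],[0,0,0],0],[[0,0,38],[0,0,0],0],[[0,0,38],[0,0,0],0],[[0,0,32],[0,0,0],0],[[0,0,15],[0,0,0],0],[[0,0,6],[0,0,0],0],[[0,0,0],[0,0,0],0],[[0,0,0],[0,0,0],0]]}}

```text
time: 12.2
position: [0.5225, 0.1724, 0.0776]
tool_rot: [1.98, 2.439, 0.001]
ft_force: [0.7, -0.7, 0.7]
grip_width: 0.998
```

{"method": "arm_command", "body": {"motion": [[[0,0,0],[0,0,0],1],[[0,0,0],[0,0,0],1],[[0,0,0],[0,0,0],1],[[0,0,0],[0,0,0],1],[[0,0,0],[0,0,0],1],[[0,0,0],[0,0,0],1],[[0,0,0],[0,0,0],1],[[0,0,0],[0,0,0],1]]}}

```text
time: 12.87
position: [0.5217, 0.173, 0.0772]
tool_rot: [1.977, 2.441, -0.0]
ft_force: [0.3, -1.4, 1.6]
grip_width: 0.595
```

{"method": "arm_command", "body": {"motion": [[[0,0,-3],[0,0,0],1],[[0,0,-12],[0,0,0],1],[[0,0,-30],[0,0,0],1],[[0,0,-38],[0,0,0],1],[[0,0,-38],[0,0,0],1],[[0,0,-20],[0,0,0],1],[[0,0,0],[0,0,0],1],[[0,0,0],[0,0,0],1]]}}

```text
time: 13.53
position: [0.5221, 0.1732, 0.2192]
tool_rot: [1.976, 2.439, 0.002]
ft_force: [-0.3, 0.7, -2.9]
grip_width: 0.594
```

```bash
python3 - <<'E'
from h import *
plan(446.5,-186,220,1.8)
im,d=optics.get_image('scene')
cv2.imwrite('pics/s2.png',cv2.resize(im[150:320,180:380],None,fx=3.5,fy=3.5))
E
```

```text
t 13.53 pos [522.1 173.2 219.2] yaw 102.0 tilt 0.13 q7 -0.33 grip 51.7 F [-0.3  0.7 -2.9]
 translate first: total [-335.7 -148.4   -0.9] rows 11 each [-30.52 -13.49  -0.08]
 tool turn z 100.2 rows 15
 turn first: then total [-86.8 356.6  -0.8] each [-7.89 32.42 -0.08]
```

View pics/s2.png

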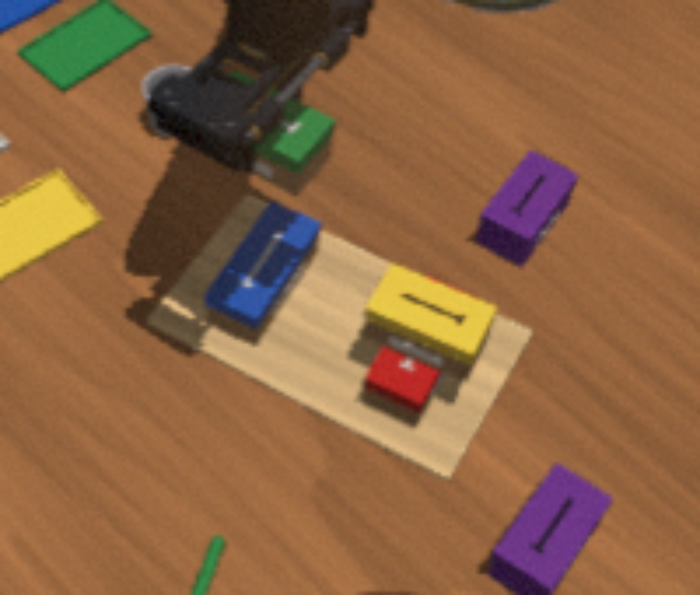

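The green carton is held and the blue one is now clear. Turning and carrying it to the green tray.

{"method": "arm_command", "body": {"motion": [[[0,0,0],[0,0,7],1],[[0,0,0],[0,0,7],1],[[0,0,0],[0,0,7],1],[[0,0,0],[0,0,7],1],[[0,0,0],[0,0,7],1],[[0,0,0],[0,0,7],1],[[0,0,0],[0,0,7],1],[[0,0,0],[0,0,7],1]]}}

```text
time: 14.25
position: [0.5202, 0.1724, 0.2155]
tool_rot: [-2.895, -1.218, 0.007]
ft_force: [0.1, 0.8, -3.2]
grip_width: 0.595
```

{"method": "arm_command", "body": {"motion": [[[0,0,0],[0,0,7],1],[[0,0,0],[0,0,7],1],[[0,0,0],[0,0,7],1],[[0,0,0],[0,0,7],1],[[0,0,0],[0,0,7],1],[[0,0,0],[0,0,7],1],[[0,0,0],[0,0,2],1],[[0,0,0],[0,0,0],1]]}}

```text
time: 14.92
position: [0.5203, 0.1724, 0.2156]
tool_rot: [3.14, 0.053, -0.007]
ft_force: [-0.6, 0.5, -4.1]
grip_width: 0.594
```

```bash
python3 -c "
from h import *
plan(446.5,-186,220,1.8)"
```

```text
t 14.92 pos [520.3 172.4 215.6] yaw 1.9 tilt 0.26 q7 -2.02 grip 51.7 F [-0.6  0.5 -4.1]
 translate first: total [-85.9 355.7  -3.7] rows 11 each [-7.81 32.34 -0.34]
 tool turn z 0.1 rows 1
 turn first: then total [-85.  356.   -4.4] each [-7.73 32.36 -0.4 ]
```

{"method": "arm_command", "body": {"motion": [[[-4,16,0],[0,0,0],1],[[-8,33,0],[0,0,0],1],[[-9,37,0],[0,0,0],1],[[-9,37,0],[0,0,0],1],[[-9,37,0],[0,0,0],1],[[-9,37,0],[0,0,0],1],[[-9,37,0],[0,0,0],1],[[-9,37,0],[0,0,0],1]]}}

```text
time: 15.58
position: [0.4633, -0.1016, 0.2166]
tool_rot: [-3.141, -0.057, 0.004]
ft_force: [0.5, -0.9, -4.1]
grip_width: 0.597
```

{"method": "arm_command", "body": {"motion": [[[-9,37,0],[0,0,0],1],[[-7,30,0],[0,0,0],1],[[-4,18,0],[0,0,0],1],[[0,0,0],[0,0,0],1],[[0,0,0],[0,0,0],1],[[0,0,0],[0,0,0],1]]}}

```text
time: 16.08
position: [0.4477, -0.1844, 0.2169]
tool_rot: [-3.139, -0.057, 0.003]
ft_force: [-0.2, -0.0, -4.5]
grip_width: 0.592
```

```bash
python3 -c "
from h import *
plan(446.5,-186,33,1.8)"
```

```text
t 16.08 pos [ 447.7 -184.4  216.9] yaw 2.1 tilt 0.14 q7 -1.19 grip 51.5 F [-0.2 -0.  -4.5]
 translate first: total [ -1.    1.9 183.9] rows 6 each [-0.16  0.31 30.66]
 tool turn z 0.3 rows 1
 turn first: then total [ -1.3   1.5 183.9] each [-0.21  0.25 30.66]
```

{"method": "arm_command", "body": {"motion": [[[-1,1.5,20],[0,0,0],1],[[0,0,38],[0,0,0],1],[[0,0,38],[0,0,0],1],[[0,0,38],[0,0,0],1],[[0,0,28],[0,0,0],1],[[0,0,15],[0,0,0],1],[[0,0,7],[0,0,0],1],[[0,0,0],[0,0,0],1]]}}

```text
time: 16.75
position: [0.4462, -0.1853, 0.0324]
tool_rot: [-3.139, -0.058, 0.005]
ft_force: [-0.0, -0.4, -3.7]
grip_width: 0.596
```

{"method": "arm_command", "body": {"motion": [[[0,0,2],[0,0,0],1],[[0,0,0],[0,0,0],1]]}}

```text
time: 16.92
position: [0.4484, -0.1873, 0.0332]
tool_rot: [3.14, 0.056, 0.003]
ft_force: [0.7, 0.4, -3.1]
grip_width: 0.593
```

{"method": "arm_command", "body": {"motion": [[[0,0,1.5],[0,0,0],1],[[0,0,0],[0,0,0],1]]}}

```text
time: 17.08
position: [0.4479, -0.1876, 0.0315]
tool_rot: [3.14, 0.054, 0.003]
ft_force: [0.5, -0.5, -4.2]
grip_width: 0.591
```

{"method": "arm_command", "body": {"motion": [[[0,0,1.5],[0,0,0],1],[[0,0,0],[0,0,0],1]]}}

```text
time: 17.25
position: [0.4472, -0.1875, 0.0293]
tool_rot: [3.141, 0.054, 0.001]
ft_force: [-0.8, 0.1, -2.3]
grip_width: 0.592
```

{"method": "arm_command", "body": {"motion": [[[0,0,1.5],[0,0,0],1],[[0,0,0],[0,0,0],1]]}}

```text
time: 17.42
position: [0.4472, -0.1875, 0.0291]
tool_rot: [3.14, 0.054, -0.001]
ft_force: [-5.0, 1.2, 10.2]
grip_width: 0.592
```

{"method": "arm_command", "body": {"motion": [[[0,0,1],[0,0,0],1],[[0,0,0],[0,0,0],1]]}}

```text
time: 17.58
position: [0.4473, -0.1875, 0.0291]
tool_rot: [3.14, 0.054, -0.002]
ft_force: [-8.3, 2.6, 19.9]
grip_width: 0.593
```

Contact is firm. Releasing and backing up.

{"method": "arm_command", "body": {"motion": [[[0,0,-1],[0,0,0],1],[[0,0,0],[0,0,0],0],[[0,0,0],[0,0,0],0],[[0,0,0],[0,0,0],0],[[0,0,0],[0,0,0],0],[[0,0,0],[0,0,0],0],[[0,0,0],[0,0,0],0],[[0,0,0],[0,0,0],0]]}}

```text
time: 18.25
position: [0.4471, -0.1873, 0.0275]
tool_rot: [-3.141, -0.054, 0.0]
ft_force: [-0.5, 0.6, -0.2]
grip_width: 0.978
```

{"method": "arm_command", "body": {"motion": [[[0,0,-10],[0,0,0],0],[[0,0,-30],[0,0,0],0],[[0,0,-40],[0,0,0],0],[[0,0,-40],[0,0,0],0],[[0,0,-40],[0,0,0],0],[[0,0,-30],[0,0,0],0],[[0,0,0],[0,0,0],0],[[0,0,0],[0,0,0],0]]}}

```text
time: 18.92
position: [0.4483, -0.1876, 0.2203]
tool_rot: [3.138, 0.054, 0.007]
ft_force: [-0.0, 0.1, -1.0]
grip_width: 1.002
```

```bash
python3 - <<'E'
from h import *
im,d=look(['carton_green','carton_blue','carton_red','carton_white'],img='pics/top3.png')
big(col(im,d,(20,150,120),(35,255,255),.085,.11),d)
plan(480,325.5,220,108)
E
```

```text
carton_green 0.61 244 z 49.9 med [ 417.7 -189.7] rect [ 418.1 -189.8] 53.4 34.4 -86.5
carton_blue 0.84 669 z 52.7 med [521.8 173.6] rect [522.3 174.1] 120.8 50.8 18.6
carton_red 0.63 383 z 52.4 med [450.8 323.2] rect [480.4 325.8] 119.9 52.4 17.5
carton_white 0.72 459 z 49.4 med [ 637.3 -167.1] rect [ 637.8 -167.8] 72.2 51.6 -1.0
  blob px [156 177  37  27 601] z 94.6 rect [479.  327.7] 96.1 52.3 -71.3
t 19.17 pos [ 446.1 -186.9  216. ] yaw 2.0 tilt 0.18 q7 -1.19 grip 87.0 F [ 0.3  0.5 -0.1]
 translate first: total [  51.5 -510.9   -3.3] rows 15 each [  3.44 -34.06  -0.22]
 tool turn z -106.0 rows 16
 turn first: then total [476.8 190.6  -4. ] each [31.79 12.7  -0.27]
```

View pics/top3.png

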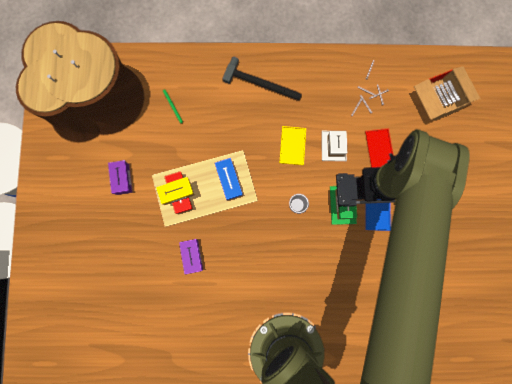

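{"method": "arm_command", "body": {"motion": [[[0,0,0],[0,0,-7],0],[[0,0,0],[0,0,-7],0],[[0,0,0],[0,0,-7],0],[[0,0,0],[0,0,-7],0],[[0,0,0],[0,0,-7],0],[[0,0,0],[0,0,-7],0],[[0,0,0],[0,0,-7],0],[[0,0,0],[0,0,-7],0]]}}

```text
time: 19.83
position: [0.4464, -0.1869, 0.2162]
tool_rot: [-2.741, -1.53, 0.002]
ft_force: [0.3, 0.4, 0.2]
grip_width: 1.001
```

{"method": "arm_command", "body": {"motion": [[[0,0,0],[0,0,-7],0],[[0,0,0],[0,0,-7],0],[[0,0,0],[0,0,-7],0],[[0,0,0],[0,0,-7],0],[[0,0,0],[0,0,-7],0],[[0,0,0],[0,0,-7],0],[[0,0,0],[0,0,-7],0],[[0,0,0],[0,0,-1.5],0]]}}

```text
time: 20.5
position: [0.4464, -0.187, 0.2162]
tool_rot: [-1.828, -2.552, 0.0]
ft_force: [-0.3, 0.4, -0.6]
grip_width: 1.0
```

```bash
python3 -c "
from h import *
plan(479.3,327.5,218,108.5)"
```

```text
t 20.5 pos [ 446.4 -187.   216.2] yaw 108.8 tilt 0.15 q7 0.67 grip 87.0 F [-0.3  0.4 -0.6]
 translate first: total [476.5 196.8  -1.1] rows 15 each [31.77 13.12 -0.08]
 tool turn z 0.3 rows 1
 turn first: then total [477.5 194.4  -1.8] each [31.83 12.96 -0.12]
```

{"method": "arm_command", "body": {"motion": [[[16,6.5,0],[0,0,0],0],[[34,14,0],[0,0,0],0],[[34,14,0],[0,0,0],0],[[34,14,0],[0,0,0],0],[[34,14,0],[0,0,0],0],[[34,14,0],[0,0,0],0],[[34,14,0],[0,0,0],0],[[34,14,0],[0,0,0],0]]}}

```text
time: 21.17
position: [0.4649, 0.0884, 0.2166]
tool_rot: [-1.836, -2.548, 0.002]
ft_force: [0.4, 0.4, 0.5]
grip_width: 1.002
```

{"method": "arm_command", "body": {"motion": [[[34,14,0],[0,0,0],0],[[34,14,0],[0,0,0],0],[[34,14,0],[0,0,0],0],[[34,14,0],[0,0,0],0],[[34,14,0],[0,0,0],0],[[34,14,0],[0,0,0],0],[[34,14,0],[0,0,0],0],[[19,8,0],[0,0,0],0]]}}

```text
time: 21.83
position: [0.483, 0.3683, 0.216]
tool_rot: [-1.829, -2.549, 0.0]
ft_force: [0.1, 0.1, 1.0]
grip_width: 1.0
```

{"method": "arm_command", "body": {"motion": [[[0,0,0],[0,0,0],0],[[0,0,0],[0,0,0],0],[[0,0,0],[0,0,0],0]]}}

```text
time: 22.08
position: [0.4847, 0.3629, 0.2164]
tool_rot: [-1.836, -2.549, 0.004]
ft_force: [-0.6, 0.1, -0.3]
grip_width: 0.999
```

```bash
python3 -c "
from h import *
plan(479.3,327.5,75,108.5)"
```

```text
t 22.08 pos [484.7 362.9 216.4] yaw 108.5 tilt 0.14 q7 -0.59 grip 86.9 F [-0.6  0.1 -0.3]
 translate first: total [-31.8 -16.  141.4] rows 5 each [-6.35 -3.21 28.29]
 tool turn z -0.0 rows 1
 turn first: then total [-31.9 -16.4 141.4] each [-6.38 -3.27 28.27]
```

{"method": "arm_command", "body": {"motion": [[[-32,-16,0],[0,0,0],0],[[0,0,0],[0,0,0],0],[[0,0,20],[0,0,0],0],[[0,0,36],[0,0,0],0],[[0,0,36],[0,0,0],0],[[0,0,28],[0,0,0],0],[[0,0,10],[0,0,0],0],[[0,0,0],[0,0,0],0]]}}

```text
time: 22.75
position: [0.4789, 0.3254, 0.0849]
tool_rot: [-1.839, -2.546, 0.009]
ft_force: [-0.7, -0.6, 0.5]
grip_width: 1.005
```

```bash
python3 -c "
from h import *
plan(479.3,327.5,75,108.5)"
```

```text
t 22.75 pos [478.9 325.4  84.9] yaw 108.3 tilt 0.32 q7 -0.61 grip 87.4 F [-0.7 -0.6  0.5]
 translate first: total [1.9 1.1 9.9] rows 1 each [1.9  1.08 9.94]
 tool turn z -0.2 rows 1
 turn first: then total [1.9 1.  9.9] each [1.87 1.04 9.95]
```

{"method": "arm_command", "body": {"motion": [[[1.5,0.5,7],[0,0,0],0],[[0,0,0],[0,0,0],0],[[0,0,0],[0,0,0],1],[[0,0,0],[0,0,0],1],[[0,0,0],[0,0,0],1],[[0,0,0],[0,0,0],1],[[0,0,0],[0,0,0],1],[[0,0,0],[0,0,0],1]]}}

```text
time: 23.42
position: [0.4799, 0.3303, 0.0807]
tool_rot: [1.836, 2.549, 0.0]
ft_force: [0.2, -0.5, -0.4]
grip_width: 0.634
```

{"method": "arm_command", "body": {"motion": [[[0,0,0],[0,0,0],1],[[0,0,0],[0,0,0],1],[[0,0,-3],[0,0,0],1],[[0,0,-12],[0,0,0],1],[[0,0,-30],[0,0,0],1],[[0,0,-38],[0,0,0],1],[[0,0,-38],[0,0,0],1],[[0,0,-20],[0,0,0],1]]}}

```text
time: 24.08
position: [0.4806, 0.3318, 0.2266]
tool_rot: [1.834, 2.548, 0.008]
ft_force: [1.1, 1.3, -2.2]
grip_width: 0.593
```

```bash
python3 - <<'E'
from h import *
plan(640,-31.7,220,-6.3)
im,d=optics.get_image('scene')
cv2.imwrite('pics/s3.png',cv2.resize(im[150:320,180:380],None,fx=3.5,fy=3.5))
E
```

```text
t 24.08 pos [480.6 331.8 226.6] yaw 108.5 tilt 0.32 q7 -0.52 grip 51.6 F [ 1.1  1.3 -2.2]
 translate first: total [-395.3   35.7    6.3] rows 12 each [-32.94   2.97   0.53]
 tool turn z 114.8 rows 17
 turn first: then total [198.3 343.8   6.6] each [16.52 28.65  0.55]
```

View pics/s3.png

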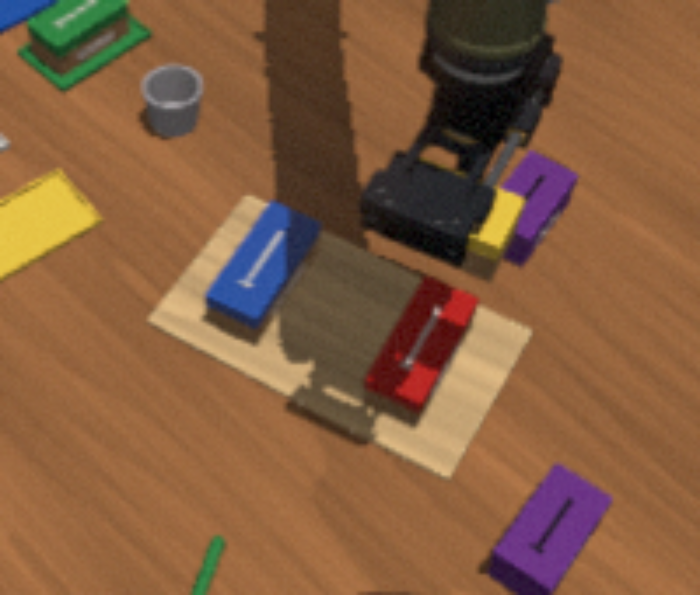

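The yellow carton is held, and red and blue are both uncovered. I'll translate first to stay clear of the last joint's limit, then turn.

{"method": "arm_command", "body": {"motion": [[[-15,1.5,0],[0,0,0],1],[[-30,2.5,0],[0,0,0],1],[[-38,3.5,0],[0,0,0],1],[[-38,3.5,0],[0,0,0],1],[[-38,3.5,0],[0,0,0],1],[[-38,3.5,0],[0,0,0],1],[[-38,3.5,0],[0,0,0],1],[[-38,3.5,0],[0,0,0],1]]}}

```text
time: 24.8
position: [0.59, 0.0772, 0.2213]
tool_rot: [-1.836, -2.549, 0.001]
ft_force: [-0.0, 1.0, -3.7]
grip_width: 0.596
```

{"method": "arm_command", "body": {"motion": [[[-38,3.5,0],[0,0,0],1],[[-38,3.5,0],[0,0,0],1],[[-30,2.5,0],[0,0,0],1],[[-15,1,0],[0,0,7],1],[[0,0,0],[0,0,7],1],[[0,0,0],[0,0,7],1],[[0,0,0],[0,0,7],1],[[0,0,0],[0,0,7],1]]}}

```text
time: 25.47
position: [0.6378, -0.0323, 0.2208]
tool_rot: [-2.522, -1.871, 0.001]
ft_force: [0.1, -0.6, -3.0]
grip_width: 0.597
```

{"method": "arm_command", "body": {"motion": [[[0,0,0],[0,0,7],1],[[0,0,0],[0,0,7],1],[[0,0,0],[0,0,7],1],[[0,0,0],[0,0,7],1],[[0,0,0],[0,0,7],1],[[0,0,0],[0,0,7],1],[[0,0,0],[0,0,7],1],[[0,0,0],[0,0,7],1]]}}

```text
time: 26.13
position: [0.6378, -0.0321, 0.2208]
tool_rot: [-3.106, -0.468, 0.002]
ft_force: [0.3, -0.3, -4.0]
grip_width: 0.593
```

{"method": "arm_command", "body": {"motion": [[[0,0,0],[0,0,7],1],[[0,0,0],[0,0,7],1],[[0,0,0],[0,0,7],1],[[0,0,0],[0,0,2.8],1],[[0,0,0],[0,0,0],1]]}}

```text
time: 26.55
position: [0.6378, -0.0321, 0.2209]
tool_rot: [3.137, -0.175, -0.002]
ft_force: [0.4, -0.5, -3.8]
grip_width: 0.589
```

```bash
python3 -c "
from h import *
plan(640,-31.7,35,-6.3)"
```

```text
t 26.55 pos [637.8 -32.1 220.9] yaw -6.4 tilt 0.08 q7 -1.78 grip 51.2 F [ 0.4 -0.5 -3.8]
 translate first: total [  2.4  -0.6 185.9] rows 6 each [ 0.4  -0.11 30.98]
 tool turn z -0.1 rows 1
 turn first: then total [  2.1  -0.6 185.9] each [ 0.36 -0.1  30.98]
```

{"method": "arm_command", "body": {"motion": [[[4,0,20],[0,0,0],1],[[0,0,38],[0,0,0],1],[[0,0,38],[0,0,0],1],[[0,0,38],[0,0,0],1],[[0,0,28],[0,0,0],1],[[0,0,15],[0,0,0],1],[[0,0,8],[0,0,0],1],[[0,0,0],[0,0,0],1]]}}

```text
time: 27.22
position: [0.641, -0.0326, 0.0349]
tool_rot: [-3.137, 0.171, 0.005]
ft_force: [0.5, -0.3, -2.6]
grip_width: 0.594
```

{"method": "arm_command", "body": {"motion": [[[0,0,1.5],[0,0,0],1],[[0,0,0],[0,0,0],1]]}}

```text
time: 27.38
position: [0.6434, -0.0325, 0.0363]
tool_rot: [-3.137, 0.173, -0.004]
ft_force: [0.7, 0.5, -3.0]
grip_width: 0.591
```

{"method": "arm_command", "body": {"motion": [[[0,0,1.5],[0,0,0],1],[[0,0,0],[0,0,0],1]]}}

```text
time: 27.55
position: [0.6429, -0.0327, 0.0345]
tool_rot: [3.137, -0.173, 0.003]
ft_force: [0.2, 0.1, -3.3]
grip_width: 0.594
```

{"method": "arm_command", "body": {"motion": [[[0,0,1.5],[0,0,0],1],[[0,0,0],[0,0,0],1]]}}

```text
time: 27.72
position: [0.6429, -0.0327, 0.0328]
tool_rot: [3.137, -0.173, 0.002]
ft_force: [0.7, -0.2, -1.0]
grip_width: 0.595
```

{"method": "arm_command", "body": {"motion": [[[0,0,1.5],[0,0,0],1],[[0,0,0],[0,0,0],1]]}}

```text
time: 27.88
position: [0.6429, -0.0327, 0.0325]
tool_rot: [3.136, -0.174, 0.002]
ft_force: [-2.2, -0.6, 6.7]
grip_width: 0.595
```

{"method": "arm_command", "body": {"motion": [[[0,0,1],[0,0,0],1],[[0,0,0],[0,0,0],1]]}}

```text
time: 28.05
position: [0.643, -0.0328, 0.0325]
tool_rot: [3.136, -0.174, 0.002]
ft_force: [-4.7, -1.3, 12.5]
grip_width: 0.594
```

{"method": "arm_command", "body": {"motion": [[[0,0,-1],[0,0,0],1],[[0,0,0],[0,0,0],0],[[0,0,0],[0,0,0],0],[[0,0,0],[0,0,0],0],[[0,0,0],[0,0,0],0],[[0,0,0],[0,0,0],0],[[0,0,0],[0,0,0],0],[[0,0,0],[0,0,0],0]]}}

```text
time: 28.72
position: [0.6422, -0.0326, 0.0304]
tool_rot: [-3.137, 0.173, 0.0]
ft_force: [-0.2, 0.5, 0.0]
grip_width: 0.979
```

{"method": "arm_command", "body": {"motion": [[[0,0,-10],[0,0,0],0],[[0,0,-30],[0,0,0],0],[[0,0,-40],[0,0,0],0],[[0,0,-40],[0,0,0],0],[[0,0,-40],[0,0,0],0],[[0,0,-20],[0,0,0],0],[[0,0,0],[0,0,0],0],[[0,0,0],[0,0,0],0]]}}

```text
time: 29.38
position: [0.6432, -0.0325, 0.2132]
tool_rot: [3.136, -0.173, 0.007]
ft_force: [-0.2, 0.2, -0.8]
grip_width: 0.997
```

```bash
python3 - <<'E'
from h import *
im,d=look(['carton_green','carton_blue','carton_red','carton_white','tray_yellow'],img='pics/top4.png')
print('yellow'); big(col(im,d,(20,150,120),(35,255,255),.035,.06),d)
plan(522,174,200,16)
plan(480.5,325.5,200,16)
E
```

```text
carton_green 0.62 31 z 44.3 med [ 410.3 -165. ] rect [ 412.2 -164.6] 19.0 2.1 5.1
carton_blue 0.69 721 z 52.5 med [522.3 173.6] rect [522.1 173.9] 120.4 51.2 18.3
carton_red 0.86 756 z 52.5 med [479.4 325.3] rect [479.6 326. ] 119.0 52.6 17.6
tray_yellow 0.55 326 z 3.0 med [616.1  -5.9] rect [639.5 -30.2] 123.3 78.4 -5.5
yellow
  blob px [286 125  19  32 495] z 47.1 rect [642.4 -34. ] 97.7 51.8 -6.6
t 29.68 pos [641.5 -32.7 208.9] yaw -6.3 tilt 0.16 q7 -1.79 grip 87.0 F [-0.  -0.4 -0. ]
 translate first: total [-141.5 -192.3    9.3] rows 7 each [-20.21 -27.47   1.33]
 tool turn z -22.3 rows 4
 turn first: then total [ -57.9 -231.6    8.9] each [ -8.27 -33.09   1.28]
t 29.68 pos [641.5 -32.7 208.9] yaw -6.3 tilt 0.16 q7 -1.79 grip 87.0 F [-0.  -0.4 -0. ]
 translate first: total [-199.4 -338.3    9.5] rows 11 each [-18.13 -30.75   0.86]
 tool turn z -22.3 rows 4
 turn first: then total [ -56.  -388.7    8.9] each [ -5.09 -35.34   0.81]
```

View pics/top4.png

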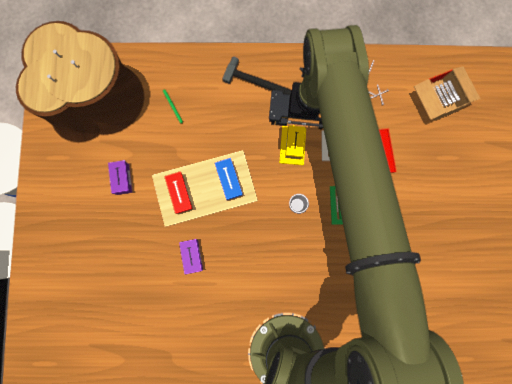

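{"method": "arm_command", "body": {"motion": [[[0,0,0],[0,0,-6.1],0],[[0,0,0],[0,0,-6.1],0],[[0,0,0],[0,0,-6.1],0],[[0,0,0],[0,0,-6.1],0],[[0,0,0],[0,0,0],0]]}}

```text
time: 30.1
position: [0.6419, -0.0326, 0.2095]
tool_rot: [-3.101, -0.498, 0.002]
ft_force: [-0.1, 0.1, 0.1]
grip_width: 1.005
```

```bash
python3 -c "
from h import *
plan(522.1,174,200,18)"
```

```text
t 30.1 pos [641.9 -32.6 209.5] yaw 18.2 tilt 0.1 q7 -1.38 grip 87.4 F [-0.1  0.1  0.1]
 translate first: total [ -49.1 -233.7    9.8] rows 7 each [ -7.01 -33.39   1.4 ]
 tool turn z 0.2 rows 1
 turn first: then total [ -50.  -233.5    9.5] each [ -7.15 -33.36   1.36]
```

{"method": "arm_command", "body": {"motion": [[[-6,-27,0],[0,0,0],0],[[-8,-37,0],[0,0,0],0],[[-8,-37,0],[0,0,0],0],[[-8,-37,0],[0,0,0],0],[[-8,-37,0],[0,0,0],0],[[-7,-35,0],[0,0,0],0],[[-5,-24,0],[0,0,0],0],[[0,0,0],[0,0,0],0]]}}

```text
time: 30.77
position: [0.5183, 0.1812, 0.2107]
tool_rot: [-3.098, -0.504, 0.001]
ft_force: [-0.1, 1.1, -0.4]
grip_width: 1.002
```

{"method": "arm_command", "body": {"motion": [[[0,0,0],[0,0,0],0],[[0,0,0],[0,0,0],0]]}}

```text
time: 30.93
position: [0.5225, 0.1733, 0.2103]
tool_rot: [3.102, 0.49, -0.0]
ft_force: [0.3, -0.4, 0.9]
grip_width: 1.0
```

```bash
python3 -c "
from h import *
plan(522.1,174,31,18)"
```

```text
t 30.93 pos [522.5 173.3 210.3] yaw 17.9 tilt 0.06 q7 -1.72 grip 87.0 F [ 0.3 -0.4  0.9]
 translate first: total [-1.000e-01 -9.000e-01  1.793e+02] rows 5 each [-2.000e-02 -1.900e-01  3.585e+01]
 tool turn z -0.1 rows 1
 turn first: then total [-1.000e-01 -8.000e-01  1.793e+02] each [-3.000e-02 -1.500e-01  3.585e+01]
```

{"method": "arm_command", "body": {"motion": [[[0,-0.5,20],[0,0,0],0],[[0,0,38],[0,0,0],0],[[0,0,38],[0,0,0],0],[[0,0,38],[0,0,0],0],[[0,0,28],[0,0,0],0],[[0,0,11],[0,0,0],0],[[0,0,4],[0,0,0],0],[[0,0,0],[0,0,0],0]]}}

```text
time: 31.6
position: [0.5225, 0.1739, 0.0333]
tool_rot: [-3.103, -0.49, 0.001]
ft_force: [-0.2, 0.1, 0.4]
grip_width: 1.001
```

{"method": "arm_command", "body": {"motion": [[[0,0,0],[0,0,0],1],[[0,0,0],[0,0,0],1],[[0,0,0],[0,0,0],1],[[0,0,0],[0,0,0],1],[[0,0,0],[0,0,0],1],[[0,0,0],[0,0,0],1],[[0,0,0],[0,0,0],1],[[0,0,0],[0,0,0],1]]}}

```text
time: 32.27
position: [0.5221, 0.175, 0.0339]
tool_rot: [-3.103, -0.493, -0.001]
ft_force: [-1.7, -0.2, 3.6]
grip_width: 0.593
```

{"method": "arm_command", "body": {"motion": [[[0,0,-3],[0,0,0],1],[[0,0,-12],[0,0,0],1],[[0,0,-30],[0,0,0],1],[[0,0,-38],[0,0,0],1],[[0,0,-38],[0,0,0],1],[[0,0,-35],[0,0,0],1],[[0,0,-10],[0,0,0],1],[[0,0,0],[0,0,0],1]]}}

```text
time: 32.93
position: [0.5236, 0.1755, 0.2028]
tool_rot: [3.102, 0.493, 0.01]
ft_force: [0.5, 0.7, -6.8]
grip_width: 0.595
```

```bash
python3 - <<'E'
from h import *
plan(439,-296.5,195,-3)
im,d=optics.get_image('scene')
cv2.imwrite('pics/s4.png',im)
E
```

```text
t 32.93 pos [523.6 175.5 202.8] yaw 18.1 tilt 0.35 q7 -1.72 grip 51.7 F [ 0.5  0.7 -6.8]
 translate first: total [-226.9  422.4    6.9] rows 14 each [-16.21  30.17   0.49]
 tool turn z 21.1 rows 4
 turn first: then total [-59.8 475.8   7.8] each [-4.27 33.98  0.56]
```

View pics/s4.png

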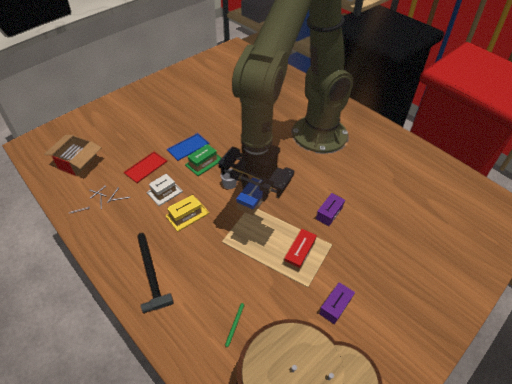

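The blue carton is held, and white, green and yellow sit in their trays at (163,187), (204,157) and (187,211). Carrying blue across.

{"method": "arm_command", "body": {"motion": [[[0,0,0],[0,0,7],1],[[0,0,0],[0,0,7],1],[[0,0,0],[0,0,7],1],[[-2,16,0],[0,0,0],1],[[-4,30,0],[0,0,0],1],[[-5,38,0],[0,0,0],1],[[-5,38,0],[0,0,0],1],[[-5,38,0],[0,0,0],1]]}}

```text
time: 33.65
position: [0.49, 0.0144, 0.1959]
tool_rot: [-3.14, 0.079, 0.01]
ft_force: [0.2, 0.3, -6.1]
grip_width: 0.591
```

{"method": "arm_command", "body": {"motion": [[[-5,38,0],[0,0,0],1],[[-5,38,0],[0,0,0],1],[[-5,38,0],[0,0,0],1],[[-5,38,0],[0,0,0],1],[[-5,38,0],[0,0,0],1],[[-5,38,0],[0,0,0],1],[[-4,30,0],[0,0,0],1],[[-3,20,0],[0,0,0],1]]}}

```text
time: 34.32
position: [0.4379, -0.2631, 0.1956]
tool_rot: [-3.139, 0.088, 0.01]
ft_force: [0.8, 0.1, -5.0]
grip_width: 0.597
```

{"method": "arm_command", "body": {"motion": [[[0,0,0],[0,0,0],1],[[0,0,0],[0,0,0],1],[[0,0,0],[0,0,0],1]]}}

```text
time: 34.57
position: [0.4405, -0.2582, 0.1968]
tool_rot: [-3.137, 0.079, 0.007]
ft_force: [-0.3, 0.5, -6.8]
grip_width: 0.593
```

```bash
python3 -c "
from h import *
plan(439,-296.5,35,-3)"
```

```text
t 34.57 pos [ 440.5 -258.2  196.8] yaw -2.9 tilt 0.31 q7 -1.16 grip 51.6 F [-0.3  0.5 -6.8]
 translate first: total [  1.1  38.9 161.6] rows 5 each [ 0.23  7.78 32.33]
 tool turn z 0.1 rows 1
 turn first: then total [  0.5  38.4 161.8] each [ 0.1   7.67 32.35]
```

{"method": "arm_command", "body": {"motion": [[[0,20,0],[0,0,0],1],[[0.5,18.5,0],[0,0,0],1],[[0,0,20],[0,0,0],1],[[0,0,38],[0,0,0],1],[[0,0,38],[0,0,0],1],[[0,0,28],[0,0,0],1],[[0,0,15],[0,0,0],1],[[0,0,0],[0,0,0],1]]}}

```text
time: 35.23
position: [0.437, -0.294, 0.0552]
tool_rot: [-3.134, 0.076, 0.014]
ft_force: [-0.4, 1.1, -5.8]
grip_width: 0.593
```

```bash
python3 -c "
from h import *
plan(439,-296.5,33,-3)"
```

```text
t 35.23 pos [ 437.  -294.    55.2] yaw -2.8 tilt 0.63 q7 -1.13 grip 51.6 F [-0.4  1.1 -5.8]
 translate first: total [ 2.4  2.5 22.1] rows 1 each [ 2.36  2.52 22.12]
 tool turn z 0.2 rows 1
 turn first: then total [ 2.2  2.4 22.2] each [ 2.17  2.37 22.15]
```

{"method": "arm_command", "body": {"motion": [[[0,0,14],[0,0,0],1],[[0,0,5],[0,0,0],1],[[0,0,0],[0,0,0],1]]}}

```text
time: 35.48
position: [0.4399, -0.2969, 0.041]
tool_rot: [-3.139, 0.078, 0.003]
ft_force: [-0.5, 0.6, -5.3]
grip_width: 0.594
```

{"method": "arm_command", "body": {"motion": [[[0,0,1.5],[0,0,0],1],[[0,0,0],[0,0,0],1]]}}

```text
time: 35.65
position: [0.4409, -0.2983, 0.0409]
tool_rot: [3.14, -0.079, 0.002]
ft_force: [-0.2, -0.3, -6.1]
grip_width: 0.589
```

{"method": "arm_command", "body": {"motion": [[[0,0,1.5],[0,0,0],1],[[0,0,0],[0,0,0],1]]}}

```text
time: 35.82
position: [0.4405, -0.2984, 0.0391]
tool_rot: [3.14, -0.08, 0.001]
ft_force: [-0.1, 0.2, -6.0]
grip_width: 0.596
```

{"method": "arm_command", "body": {"motion": [[[0,0,3],[0,0,0],1],[[0,0,0],[0,0,0],1]]}}

```text
time: 35.98
position: [0.44, -0.2981, 0.0353]
tool_rot: [-3.141, 0.08, 0.0]
ft_force: [0.1, 0.1, -5.3]
grip_width: 0.594
```

{"method": "arm_command", "body": {"motion": [[[0,0,2],[0,0,0],1],[[0,0,0],[0,0,0],1]]}}

```text
time: 36.15
position: [0.44, -0.2981, 0.0332]
tool_rot: [-3.14, 0.08, 0.001]
ft_force: [-1.0, -0.5, -5.5]
grip_width: 0.59
```

{"method": "arm_command", "body": {"motion": [[[0,0,1.5],[0,0,0],1],[[0,0,0],[0,0,0],1]]}}

```text
time: 36.32
position: [0.4401, -0.2981, 0.0318]
tool_rot: [-3.14, 0.08, 0.001]
ft_force: [-0.6, 0.7, -5.8]
grip_width: 0.593
```

{"method": "arm_command", "body": {"motion": [[[0,0,1],[0,0,0],1],[[0,0,0],[0,0,0],1]]}}

```text
time: 36.48
position: [0.4403, -0.2982, 0.031]
tool_rot: [3.14, -0.08, 0.0]
ft_force: [0.3, -0.9, -4.2]
grip_width: 0.595
```

{"method": "arm_command", "body": {"motion": [[[0,0,1.2],[0,0,0],1],[[0,0,0],[0,0,0],1]]}}

```text
time: 36.65
position: [0.4403, -0.2983, 0.0309]
tool_rot: [3.14, -0.08, -0.0]
ft_force: [-3.4, 2.9, 4.9]
grip_width: 0.594
```

{"method": "arm_command", "body": {"motion": [[[0,0,1],[0,0,0],1],[[0,0,0],[0,0,0],1]]}}

```text
time: 36.82
position: [0.4403, -0.2983, 0.0309]
tool_rot: [3.14, -0.08, -0.001]
ft_force: [-5.1, 3.6, 12.1]
grip_width: 0.596
```

{"method": "arm_command", "body": {"motion": [[[0,0,-1],[0,0,0],1],[[0,0,0],[0,0,0],0],[[0,0,0],[0,0,0],0],[[0,0,0],[0,0,0],0],[[0,0,0],[0,0,0],0],[[0,0,0],[0,0,0],0],[[0,0,0],[0,0,0],0],[[0,0,0],[0,0,0],0]]}}

```text
time: 37.48
position: [0.4403, -0.2982, 0.0298]
tool_rot: [3.14, -0.08, 0.0]
ft_force: [-0.2, -0.6, -0.4]
grip_width: 0.976
```

{"method": "arm_command", "body": {"motion": [[[0,0,-10],[0,0,0],0],[[0,0,-30],[0,0,0],0],[[0,0,-40],[0,0,0],0],[[0,0,-40],[0,0,0],0],[[0,0,-40],[0,0,0],0],[[0,0,-20],[0,0,0],0],[[0,0,0],[0,0,-7],0],[[0,0,0],[0,0,-7],0]]}}

```text
time: 38.15
position: [0.4414, -0.2988, 0.2132]
tool_rot: [3.122, 0.312, 0.006]
ft_force: [-0.5, 0.8, -0.4]
grip_width: 0.999
```

{"method": "arm_command", "body": {"motion": [[[0,0,0],[0,0,-6.5],0],[[0,0,0],[0,0,0],0],[[0,0,0],[0,0,0],0]]}}

```text
time: 38.4
position: [0.4402, -0.2982, 0.2104]
tool_rot: [3.105, 0.475, 0.001]
ft_force: [0.1, 0.9, 0.4]
grip_width: 0.996
```

```bash
python3 - <<'E'
from h import *
plan(480,326,205,17.5)
E
```

```text
t 38.4 pos [ 440.2 -298.2  210.4] yaw 17.4 tilt 0.04 q7 -0.74 grip 86.7 F [0.1 0.9 0.4]
 translate first: total [ 224.5 -583.7    5.2] rows 18 each [ 12.47 -32.43   0.29]
 tool turn z -0.1 rows 1
 turn first: then total [ 225.6 -583.3    5.4] each [ 12.54 -32.41   0.3 ]
```

{"method": "arm_command", "body": {"motion": [[[6.9,-17.7,0],[0,0,0],0],[[13.7,-35.5,0],[0,0,0],0],[[13.7,-35.5,0],[0,0,0],0],[[13.7,-35.5,0],[0,0,0],0],[[13.7,-35.5,0],[0,0,0],0],[[13.7,-35.5,0],[0,0,0],0],[[13.7,-35.5,0],[0,0,0],0],[[13.7,-35.5,0],[0,0,0],0]]}}

```text
time: 39.07
position: [0.4576, -0.0115, 0.2102]
tool_rot: [3.105, 0.474, 0.001]
ft_force: [1.1, -0.3, 0.2]
grip_width: 1.002
```

{"method": "arm_command", "body": {"motion": [[[13.7,-35.5,0],[0,0,0],0],[[13.7,-35.5,0],[0,0,0],0],[[13.7,-35.5,0],[0,0,0],0],[[13.7,-35.5,0],[0,0,0],0],[[13.7,-35.5,0],[0,0,0],0],[[13.7,-35.5,0],[0,0,0],0],[[13.7,-35.5,0],[0,0,0],0],[[13.7,-35.5,0],[0,0,0],0]]}}

```text
time: 39.73
position: [0.4766, 0.2921, 0.2101]
tool_rot: [3.105, 0.474, 0.001]
ft_force: [0.4, 0.5, 0.0]
grip_width: 1.0
```

{"method": "arm_command", "body": {"motion": [[[12,-33.5,0],[0,0,0],0],[[0,0,0],[0,0,0],0],[[0,0,0],[0,0,0],0],[[0,0,0],[0,0,0],0]]}}

```text
time: 40.07
position: [0.4779, 0.3254, 0.2095]
tool_rot: [3.104, 0.477, -0.001]
ft_force: [0.2, 0.1, 0.2]
grip_width: 0.999
```

```bash
python3 -c "
from h import *
plan(480,326,33,17.5)"
```

```text
t 40.07 pos [477.9 325.4 209.5] yaw 17.5 tilt 0.07 q7 -2.07 grip 86.9 F [0.2 0.1 0.2]
 translate first: total [ 2.300e+00 -1.000e-01  1.765e+02] rows 5 each [ 4.60e-01 -2.00e-02  3.53e+01]
 tool turn z -0.0 rows 1
 turn first: then total [2.200e+00 1.000e-01 1.765e+02] each [4.30e-01 1.00e-02 3.53e+01]
```

{"method": "arm_command", "body": {"motion": [[[2,0,20],[0,0,0],0],[[0,0,38],[0,0,0],0],[[0,0,38],[0,0,0],0],[[0,0,38],[0,0,0],0],[[0,0,27],[0,0,0],0],[[0,0,11],[0,0,0],0],[[0,0,4],[0,0,0],0],[[0,0,0],[0,0,0],0]]}}

```text
time: 40.73
position: [0.4805, 0.3256, 0.034]
tool_rot: [3.105, 0.476, 0.0]
ft_force: [0.2, 0.5, 0.8]
grip_width: 1.0
```

{"method": "arm_command", "body": {"motion": [[[0,0,0],[0,0,0],1],[[0,0,0],[0,0,0],1],[[0,0,0],[0,0,0],1],[[0,0,0],[0,0,0],1],[[0,0,0],[0,0,0],1],[[0,0,0],[0,0,0],1],[[0,0,0],[0,0,0],1],[[0,0,0],[0,0,0],1]]}}

```text
time: 41.4
position: [0.4799, 0.3269, 0.0341]
tool_rot: [-3.104, -0.48, -0.001]
ft_force: [-1.1, 0.3, 1.6]
grip_width: 0.598
```

{"method": "arm_command", "body": {"motion": [[[0,0,-3],[0,0,0],1],[[0,0,-12],[0,0,0],1],[[0,0,-30],[0,0,0],1],[[0,0,-38],[0,0,0],1],[[0,0,-38],[0,0,0],1],[[0,0,-35],[0,0,0],1],[[0,0,-10],[0,0,0],1],[[0,0,0],[0,0,0],1]]}}

```text
time: 42.07
position: [0.4811, 0.3279, 0.2032]
tool_rot: [-3.103, -0.48, -0.009]
ft_force: [0.0, -0.0, -4.2]
grip_width: 0.596
```

```bash
python3 - <<'E'
from h import *
im,d=look(['tray_red','carton_blue','carton_green','carton_white'],img='pics/top5.png')
big(col(im,d,(0,150,80),(8,255,255),-.01,.02),d)
plan(619.7,-315.5,195,4.9)
E
```

```text
carton_green 0.86 642 z 50.0 med [ 448.2 -188.2] rect [ 448.3 -189.4] 96.0 53.0 2.1
carton_white 0.73 455 z 49.8 med [ 637.  -167.5] rect [ 637.6 -167.5] 72.1 51.6 -1.1
carton_white 0.4 279 z 7.3 med [ 610.4 -139.7] rect [ 637.  -163.9] 96.9 78.8 -1.0
  blob px [ 365  128   31   47 1075] z 2.9 rect [ 620.8 -316.9] 147.0 81.7 6.7
t 42.32 pos [478.6 325.4 197. ] yaw 17.6 tilt 0.29 q7 -2.07 grip 51.4 F [ 0.3  0.1 -3.4]
 translate first: total [-59.  653.6   2.9] rows 19 each [-3.1  34.4   0.15]
 tool turn z 12.7 rows 2
 turn first: then total [ 85.8 650.6   2. ] each [ 4.52 34.24  0.1 ]
```

View pics/top5.png

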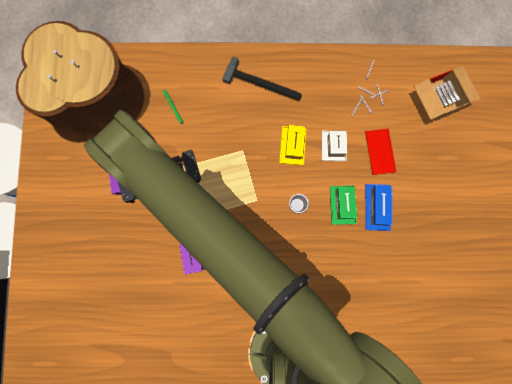

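Four cartons are seated in their trays and red is in the gripper. Carrying it to the red tray.

{"method": "arm_command", "body": {"motion": [[[0,0,0],[0,0,6],1],[[0,0,0],[0,0,6],1],[[2.5,18,0],[0,0,0],1],[[5,38,0],[0,0,0],1],[[5,38,0],[0,0,0],1],[[5,38,0],[0,0,0],1],[[5,38,0],[0,0,0],1],[[5,38,0],[0,0,0],1]]}}

```text
time: 42.98
position: [0.5265, 0.1202, 0.1979]
tool_rot: [3.138, 0.153, -0.005]
ft_force: [0.2, -0.0, -4.1]
grip_width: 0.596
```

{"method": "arm_command", "body": {"motion": [[[5,38,0],[0,0,0],1],[[5,38,0],[0,0,0],1],[[5,38,0],[0,0,0],1],[[5,38,0],[0,0,0],1],[[5,38,0],[0,0,0],1],[[5,38,0],[0,0,0],1],[[5,38,0],[0,0,0],1],[[5,38,0],[0,0,0],1]]}}

```text
time: 43.65
position: [0.5958, -0.178, 0.1974]
tool_rot: [-3.137, -0.153, 0.006]
ft_force: [0.8, 1.0, -3.9]
grip_width: 0.596
```

{"method": "arm_command", "body": {"motion": [[[5,38,0],[0,0,0],1],[[5,38,0],[0,0,0],1],[[3.5,30,0],[0,0,0],1],[[2,18,0],[0,0,0],1],[[0,0,0],[0,0,0],1],[[0,0,0],[0,0,0],1],[[0,0,0],[0,0,0],1]]}}

```text
time: 44.23
position: [0.6237, -0.2967, 0.1977]
tool_rot: [-3.135, -0.154, 0.004]
ft_force: [0.1, 0.7, -4.4]
grip_width: 0.59
```

```bash
python3 -c "
from h import *
plan(620,-316,35,5.5)"
```

```text
t 44.23 pos [ 623.7 -296.7  197.7] yaw 5.6 tilt 0.23 q7 -1.19 grip 51.4 F [ 0.1  0.7 -4.4]
 translate first: total [ -5.2  19.4 162.6] rows 5 each [-1.04  3.87 32.52]
 tool turn z 0.1 rows 1
 turn first: then total [ -5.5  18.9 162.7] each [-1.11  3.77 32.53]
```

{"method": "arm_command", "body": {"motion": [[[-5,19,0],[0,0,0],1],[[0,0,0],[0,0,0],1],[[0,0,20],[0,0,0],1],[[0,0,38],[0,0,0],1],[[0,0,38],[0,0,0],1],[[0,0,28],[0,0,0],1],[[0,0,15],[0,0,0],1],[[0,0,0],[0,0,0],1]]}}

```text
time: 44.9
position: [0.6181, -0.3151, 0.056]
tool_rot: [-3.133, -0.155, 0.012]
ft_force: [-0.5, 0.3, -4.6]
grip_width: 0.597
```

{"method": "arm_command", "body": {"motion": [[[0,0,12],[0,0,0],1],[[0,0,6],[0,0,0],1],[[0,0,0],[0,0,0],1]]}}

```text
time: 45.15
position: [0.6213, -0.3176, 0.0431]
tool_rot: [3.138, 0.153, 0.001]
ft_force: [-0.8, 0.8, -4.7]
grip_width: 0.593
```

```bash
python3 -c "
from h import *
plan(620,-316,35,5.5)"
```

```text
t 45.15 pos [ 621.3 -317.6   43.1] yaw 5.6 tilt 0.02 q7 -1.2 grip 51.6 F [-0.8  0.8 -4.7]
 translate first: total [-1.2 -1.7  8.1] rows 1 each [-1.18 -1.69  8.06]
 tool turn z 0.1 rows 1
 turn first: then total [-1.2 -1.7  8.1] each [-1.18 -1.69  8.07]
```

{"method": "arm_command", "body": {"motion": [[[0,-1,4],[0,0,0],1],[[0,0,3],[0,0,0],1],[[0,0,0],[0,0,0],1]]}}

```text
time: 45.4
position: [0.621, -0.3166, 0.036]
tool_rot: [3.138, 0.153, 0.0]
ft_force: [-0.3, 0.5, -4.6]
grip_width: 0.596
```

{"method": "arm_command", "body": {"motion": [[[0,0,2],[0,0,0],1],[[0,0,0],[0,0,0],1]]}}

```text
time: 45.57
position: [0.621, -0.3168, 0.0339]
tool_rot: [3.138, 0.152, 0.0]
ft_force: [1.3, 0.8, -4.8]
grip_width: 0.593
```

{"method": "arm_command", "body": {"motion": [[[0,0,1.5],[0,0,0],1],[[0,0,0],[0,0,0],1]]}}

```text
time: 45.73
position: [0.6209, -0.3167, 0.0322]
tool_rot: [3.138, 0.153, -0.0]
ft_force: [-0.3, 0.4, -5.3]
grip_width: 0.594
```

{"method": "arm_command", "body": {"motion": [[[0,0,1.5],[0,0,0],1],[[0,0,0],[0,0,0],1]]}}

```text
time: 45.9
position: [0.6212, -0.3169, 0.0313]
tool_rot: [3.137, 0.153, 0.001]
ft_force: [0.5, -0.1, -2.4]
grip_width: 0.592
```

{"method": "arm_command", "body": {"motion": [[[0,0,1.3],[0,0,0],1],[[0,0,0],[0,0,0],1]]}}

```text
time: 46.07
position: [0.6213, -0.3169, 0.0312]
tool_rot: [3.137, 0.153, 0.001]
ft_force: [-3.0, 1.6, 4.1]
grip_width: 0.593
```

{"method": "arm_command", "body": {"motion": [[[0,0,0],[0,0,0],1],[[0,0,0],[0,0,0],0],[[0,0,0],[0,0,0],0],[[0,0,0],[0,0,0],0],[[0,0,0],[0,0,0],0],[[0,0,0],[0,0,0],0],[[0,0,0],[0,0,0],0],[[0,0,0],[0,0,0],0]]}}

```text
time: 46.73
position: [0.621, -0.3167, 0.0295]
tool_rot: [3.138, 0.153, 0.0]
ft_force: [-0.5, -0.7, -0.2]
grip_width: 0.977
```

{"method": "arm_command", "body": {"motion": [[[0,0,-10],[0,0,0],0],[[0,0,-30],[0,0,0],0],[[0,0,-40],[0,0,0],0],[[0,0,-40],[0,0,0],0],[[0,0,-40],[0,0,0],0],[[0,0,-20],[0,0,0],0],[[0,-30,0],[0,0,0],0],[[0,-40,0],[0,0,0],0]]}}

```text
time: 47.4
position: [0.6144, -0.2518, 0.2126]
tool_rot: [3.134, 0.14, 0.007]
ft_force: [0.6, 0.0, -0.4]
grip_width: 1.001
```

{"method": "arm_command", "body": {"motion": [[[0,-40,0],[0,0,0],0],[[0,-40,0],[0,0,0],0],[[0,-40,0],[0,0,0],0],[[0,-40,0],[0,0,0],0],[[0,-40,0],[0,0,0],0],[[0,-40,0],[0,0,0],0],[[0,-40,0],[0,0,0],0],[[0,-40,0],[0,0,0],0]]}}

```text
time: 48.07
position: [0.5827, 0.0734, 0.2107]
tool_rot: [3.137, 0.153, 0.002]
ft_force: [-0.0, 0.4, 0.5]
grip_width: 1.0
```

{"method": "arm_command", "body": {"motion": [[[0,-40,0],[0,0,0],0],[[0,-40,0],[0,0,0],0],[[0,-40,0],[0,0,0],0],[[0,-20,0],[0,0,0],0],[[0,0,0],[0,0,0],0],[[0,0,0],[0,0,0],0],[[0,0,0],[0,0,0],0]]}}

```text
time: 48.65
position: [0.5699, 0.2096, 0.2099]
tool_rot: [3.137, 0.151, 0.001]
ft_force: [-0.2, -0.5, -0.3]
grip_width: 1.001
```

```bash
python3 - <<'E'
from h import *
c=['red','blue','yellow','green','white']
im,d=look([b+a for a in c for b in ('carton_','tray_')],img='pics/top6.png')
print('yellow');big(col(im,d,(20,150,120),(35,255,255),.035,.06),d)
print('red');big(col(im,d,(0,150,60),(8,255,255),.035,.06),d)
print('blue');big(col(im,d,(100,120,60),(125,255,255),.035,.06),d)
im2,_=optics.get_image('scene')
cv2.imwrite('pics/s6.png',cv2.resize(im2[110:250,100:280],None,fx=4,fy=4))
s=ctrl.get_state();print(s['time'],s['position'],s['ft_force'])
E
```

```text
carton_red 0.96 796 z 49.9 med [ 620.6 -317.5] rect [ 622.2 -318.3] 122.0 51.5 6.6
tray_red 0.93 344 z 3.3 med [ 596.7 -288.3] rect [ 609.2 -294.1] 156.4 71.2 28.4
carton_blue 0.89 817 z 50.2 med [ 441.3 -298.9] rect [ 441.  -298.9] 120.9 52.5 -2.9
tray_blue 0.66 315 z 3.5 med [ 397.  -270.6] rect [ 438.  -295.2] 145.8 73.3 -2.8
carton_yellow 0.91 663 z 46.4 med [529.6 507.9] rect [529.6 509.2] 97.6 55.0 8.7
carton_yellow 0.7 575 z 49.7 med [642.  -33.4] rect [642.3 -34.1] 97.5 52.2 -5.9
tray_yellow 0.67 313 z 2.7 med [605.5  -6.5] rect [638.6 -30.3] 122.6 77.8 -5.9
carton_green 0.79 630 z 50.0 med [ 448.  -188.4] rect [ 448.2 -189.2] 95.6 53.6 2.5
tray_green 0.9 306 z 3.2 med [ 422.5 -159.5] rect [ 446.2 -183.1] 120.3 76.4 2.6
carton_white 0.77 465 z 49.7 med [ 637.  -167.6] rect [ 637.6 -167.7] 71.8 52.1 -2.2
tray_white 0.49 265 z 3.2 med [ 613.3 -139.2] rect [ 637.5 -163.6] 97.8 78.9 -0.8
yellow
  blob px [286 125  19  32 520] z 47.1 rect [642.3 -34.2] 97.7 52.3 -6.3
red
  blob px [375 128  22  39 588] z 47.4 rect [ 621.9 -317.7] 121.1 51.7 5.8
blue
  blob px [374 185  18  40 639] z 47.5 rect [ 441.  -298.9] 120.8 52.4 -2.7
49.25 [0.56951453 0.21071673 0.20950886] [-0.06877474 -0.05468928  0.17854286]
```

View pics/top6.png

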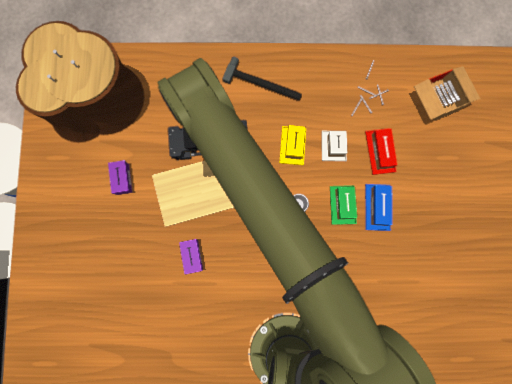

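View pics/s6.png

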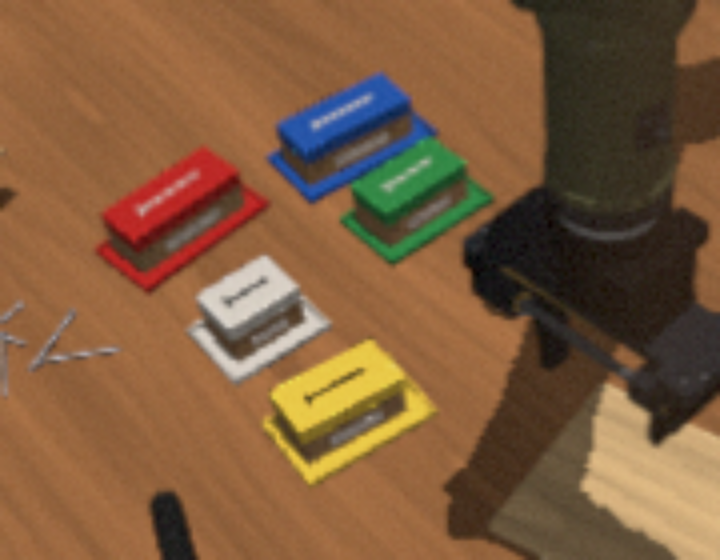

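All five cartons sit level in their own trays, at most about 6 mm off centre, and the arm is clear. Handing in.

```bash
python3 -c "
from bench import ctrl
print(ctrl.close_job())"
```

```text
the job is handed in; nothing more can be done
None
```

I took both stacks apart from the top and set all five cartons in the trays of their own colours. I lowered each one until it touched the tray floor before releasing it. The job was handed in at about 49 s of the 120 s allowed.

**Last checks, all within limits:**
- **Position:** every carton is lid up and within about 6 mm of its tray's centre; the limit is 16 mm.
- **Angle:** each long side is within about 2° of its tray's; the limit is about 17°.
- **Height:** the lid tops measured 47–50 mm, against 48 mm for a carton lying on the tray floor.
- **Contact:** the open gripper was at 0.21 m over the board, with about 0 N on the wrist.

**Disagreements:**
- The network took the purple look-alikes for the yellow carton, so I located yellow by colour and height.
- In the last check the network's outline of the partly hidden red tray was skewed. I used the outline taken while the tray was still empty.
- While carrying yellow I sent the arm one row too far, and blue and red stopped 20–40 mm short of their trays. I corrected each of these at height.

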